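# Lever the battery cover off a handheld vacuum

## Robot

A 6-joint arm with a two-finger parallel gripper is mounted at the origin on the work surface. World frame = base frame: x ahead of the robot, y to its left, z up, the work surface at z = 0. Lengths are in m, angles in degrees, forces in N, time in s.
With the tool pointing down it reaches from about 0.275 to 0.825 m from the base axis. Payload 5.2 kg.
Tool frame: the origin (TCP) lies midway between the tips of the shut fingers; the grasp point (between the pads) lies 19 mm behind it; z points along the fingers, y is the line along which they close (so a half turn about z gives the same grasp; the last joint's range is limited). The gripper opens to 93 mm and grips with 3 to 60 N. Pads are 15 mm wide; open, the fingers measure 128 mm over their backs; the gripper's body (75 mm by 188 mm) begins 65 mm behind the grasp point.
Start: joints at [-81.692, 14.817, 87.949, -0, 77.235, -11.62], TCP at [0.187, -0.517, 0.219] pointing down, gripper open.
Joint ranges: [-179.93, 179.93], [-52.35, 119.4], [10.71, 147.94], [-69.91, 249.91], [12.55, 155.21], [-178.61, 178.61]. Speed limits (degrees/s): [147.25, 147.25, 180, 180, 180, 180].

## Interface

Orientations are given as [roll, pitch, yaw] about the fixed x, y, z axes, in that order (R = Rz(yaw) Ry(pitch) Rx(roll)).
In Python, from station import manip, read_camera, camera_params, order gives the robot as it stands.
- The arm moves only by the shell command python3 -m inch 'ROWS'. ROWS is JSON, a list of rows, each a list of 3 entries, a list of its own where there are three numbers: the shift along the tool's x, y, z normalised to -1 to 1, where 1 is 30 cm, then the turn, a rotation vector about the tool's x, y, z normalised to -1 to 1, where 1 is 45 degrees, then the opening, from -1 (shut) to 1 (fully open). In form: [[[dx, dy, dz], [wx, wy, wz], fingers], ...]. A call has 1 to 5 rows; each row shifts and turns the commanded pose from where the row before left it, along the tool's axes as they then stand; what a row does not reach is not made up. A row lasts 1/12 s, in which the tool goes at most 41.7 mm and 7.16 degrees, less where a joint would pass 70% of its speed; a pose out of reach is approached as far as the arm can. A call with a number of a shift or a turn outside -1 to 1 is refused whole. A call with a gripper value outside its range is refused whole. The fingers move at their own pace and stop on an object; the grip force is fixed at half the most. Time passes only in rows, so rows that do not move let the fingers close. It gives the time, the measured TCP pose, the force, the opening and the grip force at its end, in the units of the state.
- manip.get_state(): the state, without advancing time (a new reading comes with each control period).
- read_camera(name): name is "side" or "top" or "wrist"; returns the picture (420x560x3 uint8, blue, green, red); there is no depth.
- camera_params(name): a dict with "fx", "fy", "cx", "cy" (pixels), "k1" (the pictures are not rectified: a ray, as slopes to the right and down, at radius r is drawn at 1 + k1 r^2 times it, then the intrinsics apply), "R" (3x3) and "t" (3): a world point X has camera coordinates R X + t. Camera axes: x right, y down, z forward; pixel columns grow to the right and rows downward; lengths in m; the calibration is good to about 2 mm. A picture is of the moment at which its call begins: read the wrist's pose just before it. camera_params takes no time and is no camera call; for the wrist camera it gives the pose at the moment of the call.
- order.job_done(): hands the job in; it is judged then, once.
The state is a dict: "t": time; "joint_positions": joint angles; "joint_velocities": joint speeds; "joint_efforts": joint torques, N m; "tool_pos": TCP position; "orientation": TCP orientation; "wrist_force": force on the tool from outside, world axes, zero at the start; "wrist_torque": the same for the moment, N m; "grip_width": finger opening in m; "finger_force": force on a finger pad.
Only numpy, scipy, OpenCV 4.12 (cv2) and the standard library are available. Lean on these libraries where they do the work, as an engineer would, in place of code of your own. Each camera call takes 0.05 s, during which the arm holds its last target. There are 200 camera calls.

## Task

Slide the vacuum's cover lock back to its end stop, then use the flat lever to prise the battery cover up out of its catch. Take the cover off and set it down flat on the cork mat, outer face up, and set the lever down on the mat too; put them down rather than drop them, and leave the other things where they are.

Things in the scene. Friction and masses are not known exactly. Their poses are not given: they have to be found in the camera images.
- vac: Handheld vacuum lying on its side, fixed, upper face flat, 96 mm above the table. Origin on the table below the middle of the battery cover's rear edge (as fitted); x to the nozzle, y to the loop handle, z up. Body x -24 to 154, y -60 to 60 mm; clear dust cup and nozzle on to x = 355; loop handle out to y = 135, lower than 66 mm. Nothing stands behind the tail (x < -24): a lever's handle has room.
- pry_pocket (a point): On the vacuum at x = 0, y = 0, z = 96 mm: middle of the fitted cover's rear edge, at the upper face. The cover fills x 0 to 115, y -30 to 30, flush. Behind its edge is an open pocket for a blade: x -14 to 0, y -14.5 to 14.5 mm, floor 22 mm below the face, running on under the cover's lip to x = 16.
- pry_bar (a point): Front top edge of the 8 mm wide bar behind the pocket, on the vacuum at x = -14, y = 0, z = 94 mm: the edge on which a lever turns. A blade laid over it must slope down towards +x by 25 to 40 degrees to pass below the lip (tip about x = 8); turning the handle down to level or 10 degrees below lifts the lip.
- lock (a joint): Travel of the cover lock, m: 0 to 0.004 at the start (locked, its tab lies over the cover's rear corner so that the cover cannot rise), 0.022 at its end stop (unlocked). Grows as the lock slides towards the tail (-x of the vacuum). Takes about 3 N and stays where it is left.
- lock_grip (a point): Top middle of the lock's ribbed black thumb grip, moving with it; at y = -44 mm of the vacuum. The grip is 26 mm along the vacuum's x and 12 wide; its top is 17.5 mm above the upper face. The face is free before and behind it (pinch it along x, or push it from the front); on its +y side its 14 mm long, 4 mm high tab reaches 22 mm over to the cover.
- cover: Grey battery cover, a shell 115 mm (x) by 60 (y) by 14 high, 70 g. Origin at the centre of its underside, x to the nozzle while fitted, z to its outer face. Fitted flush in the vacuum with 1.5 mm gaps, so fingers find no hold. Two 4 mm tongues at its +x end sit under the housing: once its rear is raised 25 mm or more, draw it about 8 mm towards the tail to free them.
- cover_lip (a point): Middle of the cover's rear edge, on the underside of its 4 mm thick lip (x -57.5, y 0, z 10 mm of the cover; 92 to 93 mm above the table while fitted). Under it is a hollow 16 mm deep, 29 wide for a blade. A sprung catch holds this edge: about 10 N upwards frees it within 4 mm of rise, then a leaf spring lifts the edge to about 18 mm above fitted.
- cover_pinch (a point): Middle of the cover's top at 28 mm from its rear edge (x -29.5, y 0, z 14 mm of the cover). Once the cover has sprung up, its flat upright sides stand about 13 mm above the vacuum here and can be pinched across the 60 mm width from above.
- lever: Flat lever (narrow stiff-bladed prising tool), 182 mm, 90 g, lying on the cork mat: wooden handle x -60 to 30 mm, 24 mm wide, 20 thick, flat sides; steel blade x 42 to 122 mm, 14 wide, 2.5 thick, at the middle of the handle's thickness. Origin on its underside, x to the blade's tip, z up as it lies. Balances near x = 25.
- lever_tip (a point): Middle of the blade's tip: x 122, y 0, z 10 mm of the lever.
- lever_grip (a point): Point to grip on the handle, on the lever's axis: x 10, y 0, z 10 mm of the lever, 112 mm behind the tip.
- mat: Cork mat, fixed, 240 mm (x) by 220 (y), 4 mm thick; origin at the centre of its underside. The lever starts at x = 45 to 70 mm of it, roughly along y; the half at -x is free.
- brush: Beechwood clothes brush, 160 x 52 x 48 mm, bystander; origin centre of underside.
- nozzle: Narrow metal crevice nozzle, 180 x 38 x 38 mm, lying along its x, bystander; origin under its middle.
- jar: Sealed amber jar, 72 mm across, 90 high, bystander; origin centre of underside.
- cup: Spare clear dust cup, open, 90 mm across, 95 high, bystander; origin centre of underside.
- tin: Flat shoe-polish tin, 85 mm across, 24 high, bystander; origin centre of underside.
- shoetree: Wooden shoe tree, 230 mm long, 66 high, bystander; origin under its middle.
There are look-alikes about, which are no part of the job. Of the things that look like the lever, the largest one is meant. Of the things that look like the cover, the larger one is meant.

How it is judged (in metres and radians):
On the way, in this order (a step that is already met when the one before it is completed fails the run):
1. the lock is at its end stop (value of joint lock above 0.02 m), for 0.2 s.
2. the lever lifts the cover's rear edge against the catch (contact force between lever and cover above 2 N and z of cover_lip in the frame of vac above 0.0936 m).
At the end, for the whole second after the job is handed in: The lock is at its end stop (over 20 mm of its 22 mm); the cover lies flat on the cork mat, outer face up (tilt under 0.1 rad, underside less than 12 mm above the table, its centre over the mat); the lever lies on the mat (its origin over the mat, lower than 30 mm); both at rest (value of joint lock above 0.02 m and x of cover in the frame of mat between -0.12 and 0.12 m and y of cover in the frame of mat between -0.11 and 0.11 m and height (world z) of cover below 0.012 m and angle between cover's own z axis and vertical below 0.1 rad and linear speed of each of cover, lever below 0.02 m/s and x of lever in the frame of mat between -0.12 and 0.12 m and y of lever in the frame of mat between -0.11 and 0.11 m and height (world z) of lever below 0.03 m); the robot touches nothing.
It fails at once if the cover is dropped or flung (moves faster than 0.9 m/s while not held) (linear speed of cover above 0.9 m/s and contact force between the fingers and cover below 0.2 N).
It fails at once if the lever is dropped or flung (moves faster than 0.9 m/s while not held) (linear speed of lever above 0.9 m/s and contact force between the fingers and lever below 0.2 N).
It fails at once if a bystander is moved by more than 40 mm (distance of any of brush, nozzle, jar, cup, tin, shoetree from where it was at the start of the episode above 0.04 m).
It also fails if it takes over 72 s, if anything falls off the work surface, if the arm or the gripper's body presses on something with over 40 N, if the wrist force passes 120 N, or if a joint passes its speed limit or range.

## Working session

There is one attempt and no reset: what is moved stays moved. The work goes in short steps, Python scripts to look and compute and a shell command to move; the robot and the scene stay as the last step left them, time stands still between calls to the robot, and variables do not carry over. Pictures are saved under pics/ and viewed, at most 10 in all, crops included, and the job is handed in when it is done.

```bash
ls; mkdir -p pics
python3 - <<'E'
from station import manip, read_camera, camera_params, order
import cv2,numpy as np
for n in ("side","top"):
    im=read_camera(n); cv2.imwrite(f"pics/{n}0.png",im)
    p=camera_params(n); print(n,{k:np.round(v,4).tolist() for k,v in p.items()})
cv2.imwrite("pics/wrist0.png",read_camera("wrist"))
s=manip.get_state();print(s["t"],s["tool_pos"],s["orientation"],s["grip_width"])
E
```

```text
pics
side {'fx': 393.0684, 'fy': 393.0684, 'cx': 282.4884, 'cy': 210.0671, 'k1': -0.1045, 'R': [[-0.9702, -0.2411, -0.0229], [-0.1482, 0.6661, -0.731], [0.1915, -0.7059, -0.682]], 't': [0.5255, 0.2566, 0.9642]}
top {'fx': 479.2142, 'fy': 479.2142, 'cx': 288.8971, 'cy': 207.5934, 'k1': 0.0559, 'R': [[-0.0174, -0.9998, -0.0025], [-0.9905, 0.0176, -0.1362], [0.1362, 0.0001, -0.9907]], 't': [-0.1191, 0.5643, 1.2903]}
0.15 [ 0.18742348 -0.51664703  0.21799294] [-1.79919251e+02 -1.55088792e-02  1.99291435e+01] 0.09298846707154074
```

View pics/top0.png

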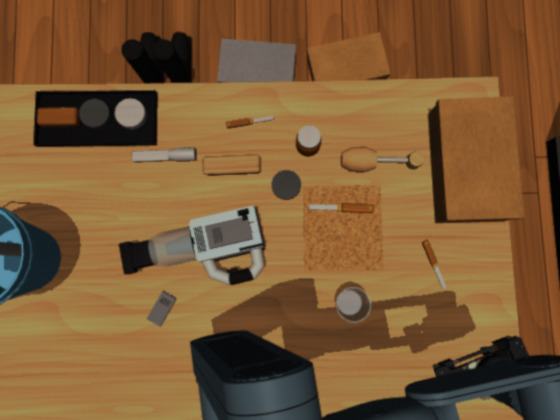

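View pics/side0.png

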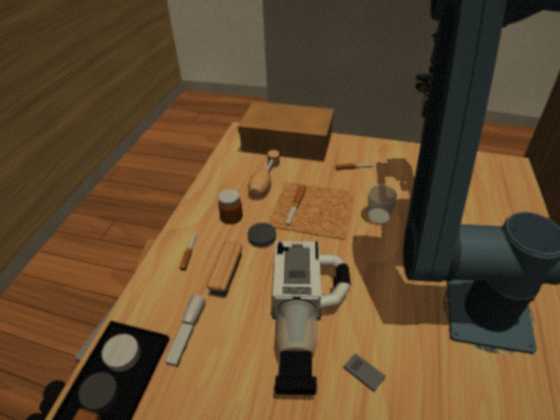

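```bash
cat > h.py <<'E'
from station import manip, read_camera, camera_params, order
import cv2,numpy as np
from scipy.spatial.transform import Rotation as Ro
from scipy.optimize import least_squares
np.set_printoptions(precision=4,suppress=True)
def ray(p,u,v):
    K=np.array([[p["fx"],0,p["cx"]],[0,p["fy"],p["cy"]],[0,0,1]]);
    q=cv2.undistortPoints(np.array([[[u,v]]],float),K,np.array([p["k1"],0,0,0.]))[0,0]
    R=np.array(p["R"]);t=np.array(p["t"])
    d=R.T@np.array([q[0],q[1],1]); return -R.T@t,d/np.linalg.norm(d)
def onz(p,u,v,z):
    c,d=ray(p,u,v); return c+d*(z-c[2])/d[2]
def tri(obs):
    A=np.zeros((3,3));b=np.zeros(3)
    for p,u,v in obs:
        c,d=ray(p,u,v);M=np.eye(3)-np.outer(d,d);A+=M;b+=M@c
    return np.linalg.solve(A,b)
def proj(p,X):
    X=np.atleast_2d(X)
    K=np.array([[p["fx"],0,p["cx"]],[0,p["fy"],p["cy"]],[0,0,1]])
    return cv2.projectPoints(X.astype(float),cv2.Rodrigues(np.array(p["R"]))[0],np.array(p["t"],float),K,np.array([p["k1"],0,0,0.]))[0][:,0]
def pose():
    s=manip.get_state();return np.array(s["tool_pos"]),Ro.from_euler("xyz",s["orientation"],degrees=True)
def go(pos,R,frm=None):
    """units to move from frm (or now) to pos,R: total shift in the tool axes (unit 0.3m), turn (unit 45deg)"""
    p0,R0=frm if frm else pose()
    d=R0.inv().apply(np.array(pos)-p0)/0.3; w=(R0.inv()*R).as_rotvec(degrees=True)/45
    print("shift",d,"turn",w,"rows>=",np.linalg.norm(d)*300/41.7,np.linalg.norm(w)*45/7.16); return np.array(pos),R
def down(a):
    "tool pointing down, tool x at world angle a"
    return Ro.from_euler("xyz",[180,0,a],degrees=True)
E
python3 - <<'E'
from h import *
t=cv2.imread("pics/top0.png");s=cv2.imread("pics/side0.png")
a=cv2.resize(t[188:276,186:386],None,fx=4,fy=4,interpolation=cv2.INTER_CUBIC)
b=cv2.resize(s[176:300,230:370],None,fx=2,fy=2,interpolation=cv2.INTER_CUBIC)[:248]
o=np.zeros((600,800,3),np.uint8);o[:352]=a;o[352:600,:280]=b
# lookalikes at scale 2: left small lever, right small lever, small cover
for i,(x,y) in enumerate([(215,90),(400,230),(135,280)]):
    o[356:356+160,290+i*165:290+i*165+160]=cv2.resize(t[y:y+64,x:x+64],(160,160))
cv2.imwrite("pics/crop1.png",o)
p=camera_params("top")
for n,u,v,z in [("lever tail",374,208,.01),("lever tip",308,207,.014),("vac tail",262,235,.096),("lock",243,213,.11),("matc",343,228,.004),("l1a",226,124,.0),("l1b",273,118,0),("l2a",426,241,0),("l2b",444,289,0)]: print(n,onz(p,u,v,z))
E
```

```text
lever tail [ 0.5606 -0.3695  0.01  ]
lever tip [ 0.5662 -0.183   0.014 ]
vac tail [ 0.4827 -0.057   0.096 ]
lock [ 0.5401 -0.0087  0.11  ]
matc [ 0.5059 -0.2809  0.004 ]
l1a [0.8167 0.0501 0.    ]
l1b [ 0.8326 -0.0872  0.    ]
l2a [ 0.4658 -0.5128  0.    ]
l2b [ 0.3325 -0.5541  0.    ]
```

View pics/crop1.png

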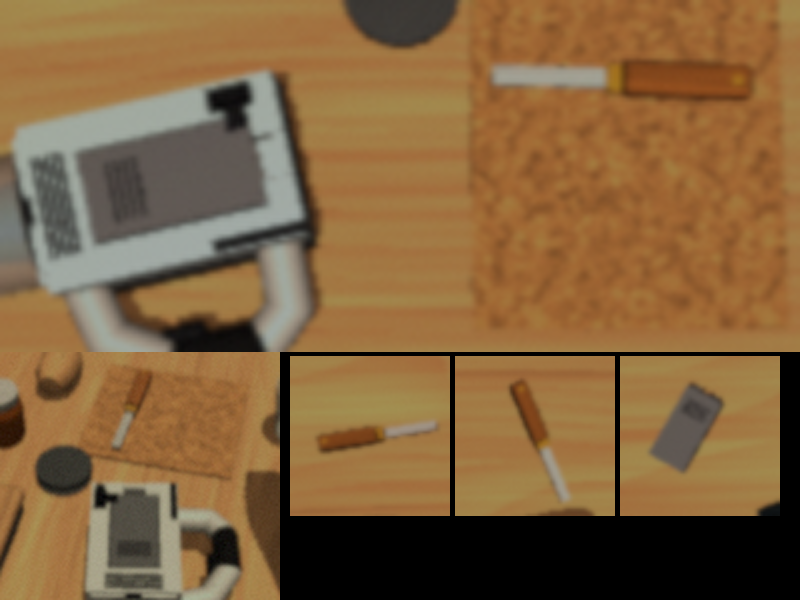

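The three lever-like objects in the top view are at (340,208) on the mat, about 187 mm; (250,122), about 138 mm; and (435,265), about 140 mm. The lever on the mat is the one meant: it is the largest and it lies on the mat. The two cover-like objects are at (228,235), fitted in the vacuum, and (161,308), a smaller loose one. The fitted one is meant. The crop confirms both choices, and it shows the lock as the black grip at the vacuum's rear far corner, top (243,212).

Run:
```python
from h import *
p=camera_params("wrist");P,R=pose()
C=-np.array(p["R"]).T@np.array(p["t"]);print(p["fx"],p["cx"],p["cy"],p["k1"])
print("cam in tool",R.inv().apply(C-P)); print((R.inv().as_matrix()@np.array(p["R"]).T))
# view pose: 
f=(P,R)
for a in (12.8,):
  f=go([0.46,-0.10,0.32],down(a),f)
```

```text
308.8280330808243 274.0255662567266 210.1229450234401 -0.046245276874830675
cam in tool [ 0.0819  0.0005 -0.1666]
[[-0.0001 -0.9571 -0.2896]
 [ 1.     -0.0002  0.0001]
 [-0.0002 -0.2896  0.9571]]
shift [ 1.3277 -0.9964 -0.3383] turn [-0.0018 -0.0002  0.1584] rows>= 12.187779598759892 0.9957580963094644
```

```bash
M="[[0.095,-0.071,-0.024],[0,0,0],0]"; 
python3 -m inch '[[[0.095,-0.071,-0.024],[0,0,0],0],[[0.095,-0.071,-0.024],[0,0,0],0],[[0.095,-0.071,-0.024],[0,0,0],0],[[0.095,-0.071,-0.024],[0,0,0],0],[[0.095,-0.071,-0.024],[0,0,0],0]]'
python3 -m inch '[[[0.095,-0.071,-0.024],[0,0,0],0],[[0.095,-0.071,-0.024],[0,0,0],0],[[0.095,-0.071,-0.024],[0,0,0],0],[[0.095,-0.071,-0.024],[0,0,0],0],[[0.095,-0.071,-0.024],[0,0,0],0]]'
python3 -m inch '[[[0.095,-0.071,-0.024],[0,0,0],0],[[0.095,-0.071,-0.024],[0,0,0],0],[[0.095,-0.071,-0.024],[0,0,0],0],[[0.095,-0.071,-0.024],[0,0,0.15],0],[[0,0,0],[0,0,0],0]]'
python3 - <<'E'
from h import *
import json
P,R=pose();print(P,R.as_euler("xyz",degrees=True),manip.get_state()["grip_width"])
p=camera_params("wrist");im=read_camera("wrist");cv2.imwrite("pics/w1.png",im)
json.dump({k:np.array(v).tolist() for k,v in p.items()},open("w1.json","w"))
E
```

```text
t: 0.57
tool_pos: [0.2856, -0.3667, 0.2546]
orientation: [-180.0, -0.0, 19.9]
wrist_force: [0.7, -0.5, 0.1]
grip_width: 0.0643
finger_force: 0.0
t: 0.98
tool_pos: [0.3832, -0.2179, 0.2909]
orientation: [-180.0, 0.0, 19.9]
wrist_force: [0.5, 0.1, -0.4]
grip_width: 0.0463
finger_force: 0.0
t: 1.4
tool_pos: [0.4623, -0.0983, 0.3201]
orientation: [-180.0, -0.2, 13.5]
wrist_force: [-1.4, -0.6, -0.4]
grip_width: 0.0465
finger_force: 0.0
[ 0.4623 -0.0983  0.3201] [-179.9571   -0.1989   13.4797] 0.04652094987096742
```

View pics/w1.png

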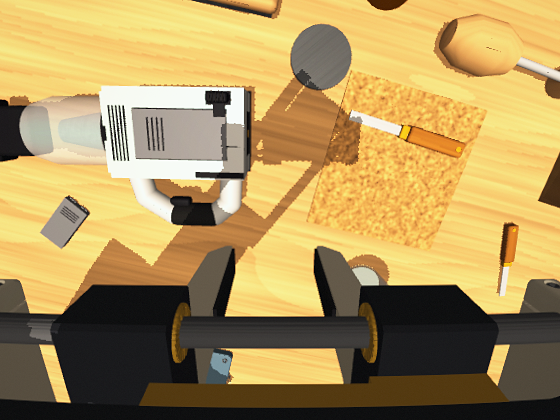

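The wrist view shows the vacuum's upper face with corners near (102,87), (250,86), (248,176) and (107,179), the lock grip at (217,97), the pocket on the cover's rear edge near (238,137), and the lever from its tip (353,115) to its tail (464,151).

Run:
```python
from h import *
import json
p=json.load(open("w1.json"))
for n,u,v,z in [("FF",102,87,.096),("RF",250,86,.096),("RN",248,176,.096),("FN",107,179,.096),("grip",217,97,.1135),("tip",353,115,.014),("tail",464,151,.014),("m",350,70,.004),("m",486,108,.004),("m",434,250,.004),("m",307,220,.004)]: print(n,onz(p,u,v,z))
for n in ("FF",): 
  A=onz(p,102,87,.096);B=onz(p,250,86,.096);C=onz(p,248,176,.096);D=onz(p,107,179,.096)
  print("len",np.linalg.norm(A-B),np.linalg.norm(B-C),np.linalg.norm(C-D),np.degrees(np.arctan2(*(A-B)[[1,0]])),np.degrees(np.arctan2(*(D-C)[[1,0]])))
g=onz(p,217,97,.1135)
# second view with camera ~ over the vac/lever: 
go([g[0]-0.06,g[1]-0.05,0.30],down(12.8))
```

```text
FF [0.5302 0.1311 0.096 ]
RF [ 0.5709 -0.0431  0.096 ]
RN [ 0.4644 -0.0637  0.096 ]
FN [0.4183 0.1146 0.096 ]
grip [ 0.5493 -0.0104  0.1135]
tip [ 0.5734 -0.1914  0.014 ]
tail [ 0.5647 -0.3748  0.014 ]
m [ 0.6336 -0.1709  0.004 ]
m [ 0.6345 -0.3894  0.004 ]
m [ 0.3957 -0.3975  0.004 ]
m [ 0.3973 -0.1699  0.004 ]
len 0.17887422168526984 0.10842792121946809 0.1841034237885621 103.16166778530481 104.52163576303076
shift [ 0.1236 -0.1066  0.0647] turn [ 0.0002 -0.0013  0.0238] rows>= 1.2631843556213487 0.14953387380708733
```

```bash
python3 -m inch '[[[0.09,0.1,0.07],[0,0,0],0],[[0.06,0.1,0.07],[0,0,0],0],[[0,0.0,0.06],[0,0,0],0],[[0,0,0],[0,0,0],0]]'
python3 - <<'E'
from h import *
import json
P,R=pose();print(P,R.as_euler("xyz",degrees=True))
p=camera_params("wrist");im=read_camera("wrist");cv2.imwrite("pics/w2.png",im)
json.dump({k:np.array(v).tolist() for k,v in p.items()},open("w2.json","w"))
w1=cv2.imread("pics/w1.png")
q=json.load(open("w1.json"))
# crops at x4 of both views: vac rear, lever
o=np.zeros((600,800,3),np.uint8)
def put(im,c,r,col,w,h,s):
    x,y=int(c[0]-w/2),int(c[1]-h/2);x=max(0,min(560-w,x));y=max(0,min(420-h,y))
    o[r:r+h*s,col:col+w*s]=cv2.resize(im[y:y+h,x:x+w],None,fx=s,fy=s,interpolation=cv2.INTER_CUBIC);print((col,r),"orig",x,y)
vr=[.515,-.015,.1];lv=[.569,-.283,.014]
put(w1,(210,132),0,0,100,100,3);put(w1,(410,133),0,310,160,70,3)
put(im,proj(p,vr)[0],300,0,100,100,3);put(im,proj(p,lv)[0],300,310,160,100,3)
cv2.imwrite("pics/crop2.png",o)
E
```

```text
t: 1.78
tool_pos: [0.5127, -0.1496, 0.2556]
orientation: [-179.7, 0.4, 13.6]
wrist_force: [-0.1, -0.2, -0.7]
grip_width: 0.0466
finger_force: 0.0
[ 0.5127 -0.1496  0.2556] [-179.6679    0.4262   13.5946]
(0, 0) orig 160 82
(310, 0) orig 330 98
(0, 300) orig 100 114
(310, 300) orig 302 112
```

View pics/crop2.png

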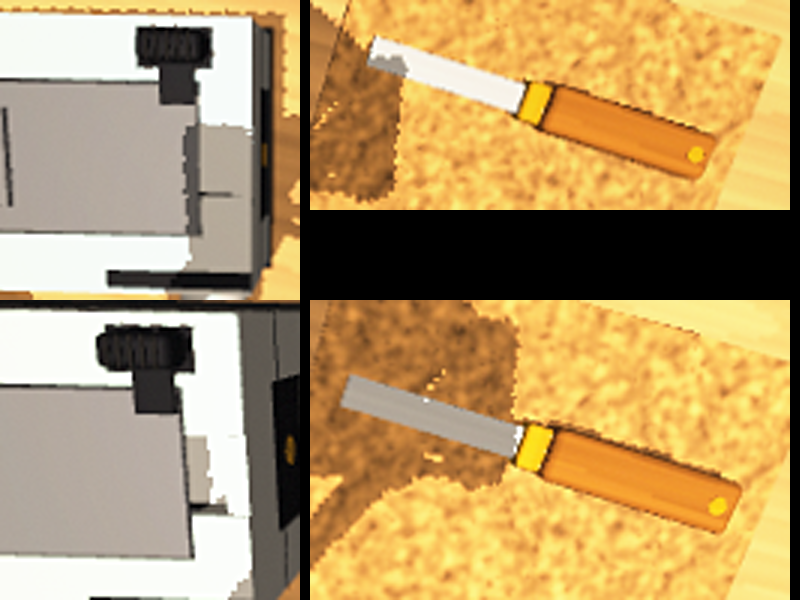

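The crops show the lock grip's top at (218,97) in view 1 and (147.3,129.7) in view 2. The cover's rear-near corner is at (226.3,160) and (164,199.7). The lever's tip is at (350,115) and (313.7,142.3), and its tail at (463,150.3) and (443.3,182).

Run:
```python
from h import *
import json
a=json.load(open("w1.json"));b=json.load(open("w2.json"))
T={}
for n,x,y in [("grip",(218,97),(147.3,129.7)),("crn",(226.3,160),(164,199.7)),("crf",(226.3,109.3),(160,142.7)),("faceRF",(244.3,87.3),(179.3,117)),("tip",(350,115),(313.7,142.3)),("tail",(463,150.3),(443.3,182)),("hs",(409.3,133.7),(381.3,162))]:
    X=tri([(a,*x),(b,*y)]);T[n]=X;z={"crn":.096,"crf":.096,"faceRF":.096,"grip":.1135,"tip":.014,"tail":.02,"hs":.024}[n]
    print(n,X,onz(a,*x,z),onz(b,*y,z))
A={"crn":[0,30,.096],"crf":[0,-30,.096],"faceRF":[-24,-60,.096],"FF":[154,-60,.096],"FN":[154,60,.096]}
obs=[(a,"crn",226.3,160),(b,"crn",164,199.7),(a,"crf",226.3,109.3),(b,"crf",160,142.7),(a,"faceRF",244.3,87.3),(b,"faceRF",179.3,117)]
def f(v):
    c,s=np.cos(v[2]),np.sin(v[2]);r=[]
    for p,n,u,w in obs:
        x,y,z=A[n];x/=1e3;y/=1e3
        r+=list(proj(p,[v[0]+c*x-s*y,v[1]+s*x+c*y,z])[0]-[u,w])
    return r
s=least_squares(f,[.51,-.02,1.8]);print(s.x,np.degrees(s.x[2]),np.array(s.fun).reshape(-1,2))
```

```text
grip [ 0.55   -0.0102  0.1075] [ 0.5496 -0.0115  0.1135] [ 0.5511 -0.0122  0.1135]
crn [ 0.478  -0.0327  0.0959] [ 0.4781 -0.0327  0.096 ] [ 0.4781 -0.0327  0.096 ]
crf [ 0.5385 -0.0208  0.097 ] [ 0.5383 -0.0208  0.096 ] [ 0.5386 -0.0202  0.096 ]
faceRF [ 0.5684 -0.0364  0.0957] [ 0.5679 -0.0368  0.096 ] [ 0.5688 -0.0361  0.096 ]
tip [ 0.5721 -0.1866  0.0168] [ 0.5724 -0.1871  0.014 ] [ 0.5719 -0.1871  0.014 ]
tail [ 0.5646 -0.3645  0.0278] [ 0.565  -0.3691  0.02  ] [ 0.564  -0.3693  0.02  ]
hs [ 0.5684 -0.2814  0.0147] [ 0.5677 -0.278   0.024 ] [ 0.5693 -0.2774  0.024 ]
[ 0.507  -0.0261  1.78  ] 101.98786235360276 [[-0.2916  0.2692]
 [-0.3385  0.3037]
 [-1.0383  1.4567]
 [-0.5743  2.033 ]
 [ 0.7992 -2.3214]
 [ 1.2885 -1.5839]]
```

Positions found: vacuum origin (0.507,-0.026) with yaw about 102°, lock grip at (0.550,-0.011), and the lever from its tip (0.572,-0.187) to its tail (0.5645,-0.3685). I'll do the lock first.

Run:
```python
from h import *
f=go([.550,-.011,.18],down(12.)); f=go([.550,-.011,.101],down(12.),f)
```

```text
shift [ 0.23   -0.4173  0.2605] turn [-0.0055  0.0069  0.0355] rows>= 3.9063843350500957 0.22974472456358003
shift [ 0.     -0.      0.2633] turn [0. 0. 0.] rows>= 1.894484412470023 0.0
```

```bash
python3 -m inch '[[[0.06,-0.105,0.06],[0,0,0],0],[[0.06,-0.105,0.065],[0,0,0],0],[[0.055,-0.105,0.065],[0,0,0],0],[[0.055,-0.102,0.07],[-0.005,0.007,0.035],0],[[0,0,0],[0,0,0],0]]'
python3 - <<'E'
from h import *
go([.550,-.011,.101],down(12.))
import json
p=camera_params("wrist");im=read_camera("wrist");cv2.imwrite("pics/w3.png",im)
print(proj(p,[.55,-.011,.1135]))
cv2.imwrite("pics/c3.png",cv2.resize(im[0:420,160:460],None,fx=1.4,fy=1.4))
E
```

```text
t: 2.25
tool_pos: [0.5503, -0.0051, 0.1805]
orientation: [-180.0, -0.1, 12.3]
wrist_force: [-1.1, 0.9, -0.1]
grip_width: 0.0466
finger_force: 0.0
shift [-0.0056  0.0191  0.265 ] turn [-0.0008 -0.0027  0.0057] rows>= 1.9120159343856027 0.03963953146053005
[[280.6857 225.5483]]
```

View pics/c3.png

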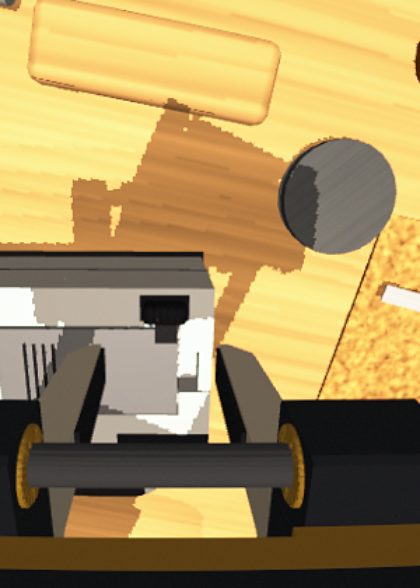

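The crop shows the open fingers above the vacuum's rear, with the lock grip centred near crop (165,306), which is original (278,219). I'll check that bias before descending.

Run:
```python
from h import *
p=camera_params("wrist")
print(pose()[0],onz(p,278,219,.1135),onz(p,160+178/1.4,413/1.4,.096), proj(p,[[.478,-.0327,.096],[.5684,-.0364,.096]]))
print(onz(p,160+214/1.4,288/1.4,.096))
```

```text
[ 0.5508 -0.0079  0.1822] [ 0.5551 -0.0107  0.1135] [ 0.4782 -0.0369  0.096 ] [[282.7581 294.3225]
 [310.541  204.081 ]]
[ 0.5674 -0.0387  0.096 ]
```

```bash
python3 -m inch '[[[0,0.005,0.1],[0,0,0],0],[[0,0.005,0.09],[0,0,0],0],[[0,0,0.05],[0,0,0],0],[[0,0,0.025],[0,0,0],0],[[0,0,0],[0,0,0],0]]'
python3 -m inch '[[[0,0,0],[0,0,0],-0.6],[[0,0,0],[0,0,0],-0.6],[[0,0,0],[0,0,0],-0.6],[[0,0,0],[0,0,0],-0.6]]'
```

```text
t: 2.72
tool_pos: [0.5529, -0.0151, 0.1033]
orientation: [179.8, -0.3, 12.0]
wrist_force: [0.5, 0.4, 0.1]
grip_width: 0.0466
finger_force: 0.0
t: 3.05
tool_pos: [0.5543, -0.0137, 0.1048]
orientation: [179.8, -0.5, 12.1]
wrist_force: [-1.7, 2.3, 6.2]
grip_width: 0.0254
finger_force: 30.0
```

```bash
python3 -m inch '[[[0,0.018,0],[0,0,0],-0.6],[[0,0.018,0],[0,0,0],-0.6],[[0,0.018,0],[0,0,0],-0.6],[[0,0.012,0],[0,0,0],-0.6],[[0,0,0],[0,0,0],-0.6]]'
python3 -m inch '[[[0,0.005,0],[0,0,0],-0.6],[[0,0.003,0],[0,0,0],-0.6],[[0,0,0],[0,0,0],-0.6],[[0,0,0],[0,0,0],-0.6]]'
```

```text
t: 3.47
tool_pos: [0.5568, -0.0259, 0.1046]
orientation: [-179.5, -0.4, 12.0]
wrist_force: [-3.1, 27.1, 12.7]
grip_width: 0.0255
finger_force: 30.0
t: 3.8
tool_pos: [0.5567, -0.026, 0.1046]
orientation: [-179.3, -0.4, 12.0]
wrist_force: [-3.4, 33.5, 14.4]
grip_width: 0.0251
finger_force: 30.0
```

The lock stopped after about 12 mm with 33 N of force, so I'll look.

Run:
```python
from h import *
im=read_camera("wrist");p=camera_params("wrist");t=read_camera("top");s=read_camera("side")
cv2.imwrite("pics/w4.png",im)
P,R=pose();c=proj(p,P)[0];print(P,c,manip.get_state()["wrist_force"],manip.get_state()["wrist_torque"])
o=np.zeros((600,800,3),np.uint8)
o[:300,:800]=cv2.resize(im[max(0,int(c[1])-130):int(c[1])+20][:150,80:480],(800,300))
o[300:600,:300]=cv2.resize(t[190:290,190:290],(300,300),interpolation=cv2.INTER_CUBIC)
o[300:600,300:600]=cv2.resize(s[210:310,250:350],(300,300),interpolation=cv2.INTER_CUBIC)
cv2.imwrite("pics/c4.png",o)
```

```text
[ 0.5568 -0.026   0.1046] [273.4229 260.9895] [-4.4867 32.6487 14.9378] [ 6.0959  0.7996 -0.1418]
```

View pics/c4.png

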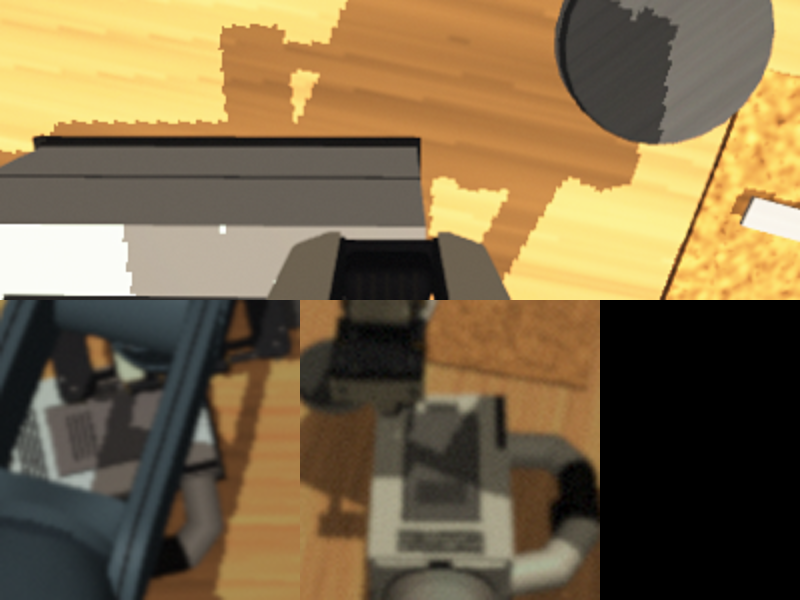

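The grip sits at the tail edge and a rigid 33 N holds it, where sliding takes about 3 N. That fits the end stop: closing the fingers already pushed it a few mm. I'll release, lift, and check from above.

```bash
python3 -m inch '[[[0,-0.02,0],[0,0,0],-0.6],[[0,0,0],[0,0,0],-0.1],[[0,0,0],[0,0,0],-0.1],[[0,0,0],[0,0,0],-0.1],[[0,0,0],[0,0,0],-0.1]]'
python3 -m inch '[[[0,0,-0.08],[0,0,0],0],[[0,0,-0.12],[0,0,0],0],[[0,0,-0.12],[0,0,0],0.2],[[0,0.13,-0.12],[0,0,0],0.2],[[0,0.13,-0.05],[0,0,0],0.2]]'
python3 -m inch '[[[0,0.13,0],[0,0,0],0.2],[[0,0.1,0],[0,0,0],0.2],[[-0.12,0.1,0],[0,0,0],0.2],[[0,0,0],[0,0,0],0.2],[[0,0,0],[0,0,0],0.2]]'
python3 - <<'E'
from h import *
import json
p=camera_params("wrist");im=read_camera("wrist");cv2.imwrite("pics/w5.png",im)
json.dump({k:np.array(v).tolist() for k,v in p.items()},open("w5.json","w"))
c=proj(p,[[.51,-.02,.1],[.57,-.28,.014]]);print(c,pose()[0])
x,y=[int(v) for v in c[0]];x=max(50,min(x,510));y=max(50,min(y,370));a=im[y-50:y+50,x-50:x+50];print(x-50,y-50)
x,y=[int(v) for v in c[1]];x=max(100,min(x,460));y=max(50,min(y,370));b=im[y-50:y+50,x-100:x+100];print(x-100,y-50)
o=np.zeros((600,800,3),np.uint8);o[:300,:300]=cv2.resize(a,(300,300),interpolation=cv2.INTER_CUBIC);o[300:,:600]=cv2.resize(b,(600,300),interpolation=cv2.INTER_CUBIC);cv2.imwrite("pics/c5.png",o)
E
```

```text
t: 4.37
tool_pos: [0.5571, -0.0304, 0.1034]
orientation: [179.7, -0.3, 12.0]
wrist_force: [0.6, 0.6, -0.5]
grip_width: 0.0416
finger_force: 0.0
t: 4.78
tool_pos: [0.5718, -0.0969, 0.2475]
orientation: [179.6, -0.6, 12.3]
wrist_force: [2.1, -0.2, 0.8]
grip_width: 0.0553
finger_force: 0.0
t: 5.2
tool_pos: [0.558, -0.2002, 0.2425]
orientation: [179.8, -0.3, 11.8]
wrist_force: [0.2, -0.2, 0.4]
grip_width: 0.0557
finger_force: 0.0
[[ 97.418  209.7436]
 [334.5992 186.6915]] [ 0.5587 -0.1987  0.2428]
47 159
234 136
```

View pics/c5.png

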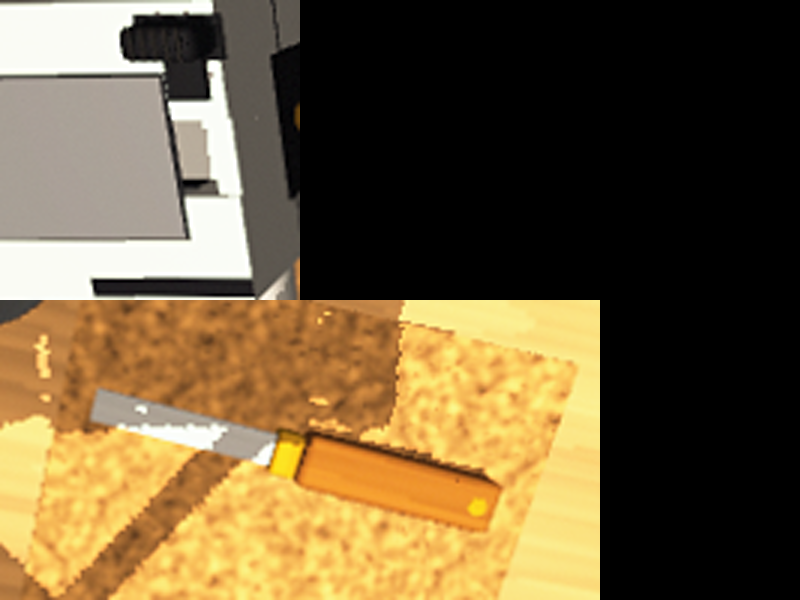

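The crop shows the lock's tab fully behind the cover's rear edge, the grip at (100.3,171.7) and the cover's rear corners at (109.7,238.3) and (101.7,184). The lever lies from its tip (265.7,171) to its tail (398.3,205.3). I'll refine the poses.

Run:
```python
from h import *
import json
a,b,c=[json.load(open(f"w{i}.json")) for i in (1,2,5)]
obs=[(a,0,30,226.3,160),(b,0,30,164,199.7),(c,0,30,109.7,238.3),(a,0,-30,226.3,109.3),(b,0,-30,160,142.7),(c,0,-30,101.7,184)]
def f(v):
    k,s=np.cos(v[2]),np.sin(v[2]);r=[]
    for p,x,y,u,w in obs:
        x/=1e3;y/=1e3
        r+=list(proj(p,[v[0]+k*x-s*y,v[1]+s*x+k*y,v[3]])[0]-[u,w])
    return r
s=least_squares(f,[.51,-.02,1.8,.096]);v=s.x;print(v,np.degrees(v[2]),np.array(s.fun).reshape(-1,2))
k,sn=np.cos(v[2]),np.sin(v[2])
for n,X in [("grip0",tri([(a,218,97),(b,147.3,129.7)])),("grip1",onz(c,100.3,171.7,.1135))]:
    d=X-[v[0],v[1],0];print(n,X,k*d[0]+sn*d[1],-sn*d[0]+k*d[1])
for n,o in [("tip",[(a,350,115),(b,313.7,142.3),(c,265.7,171)]),("tail",[(a,463,150.3),(b,443.3,182),(c,398.3,205.3)]),("hs",[(a,409.3,133.7),(b,381.3,162),(c,336.7,188.7)])]: print(n,tri(o))
```

```text
[ 0.5085 -0.0272  1.7696  0.0974] 101.38866252794745 [[ 0.3386 -0.5809]
 [ 0.0573 -0.4545]
 [-0.3206 -0.4593]
 [ 0.1366  0.3652]
 [ 0.4211  0.9568]
 [-0.5918  0.1083]]
grip0 [ 0.55   -0.0102  0.1075] 0.008484563824513536 -0.04403231165434197
grip1 [ 0.5554 -0.0282  0.1135] -0.010255563261702202 -0.04574338952681119
tip [ 0.572  -0.1873  0.0141]
tail [ 0.5647 -0.3658  0.0252]
hs [ 0.5681 -0.2831  0.0117]
```

Run:
```python
from h import *
f=go([.5675,-.2992,.07],down(87.7))
P,R=pose();f=go(P,down(87.7)); f=go([.5675,-.2992,.07],down(87.7),(P,down(87.7)));f=go([.5675,-.2992,.008],down(87.7),f)
```

```text
shift [-0.0433  0.3318  0.5768] turn [ 0.0082 -0.0029 -1.6849] rows>= 4.797519691593593 10.589304976611201
shift [0. 0. 0.] turn [ 0.0082 -0.0029 -1.6849] rows>= 0.0 10.589304976611201
shift [-0.3334  0.0427  0.5759] turn [0. 0. 0.] rows>= 4.797519691593593 0.0
shift [ 0.     -0.      0.2067] turn [0. 0. 0.] rows>= 1.486810551558753 0.0
```

```bash
python3 -m inch '[[[0,0,0.03],[0.004,0,-0.1404],0.2],[[0,0,0.03],[0.004,0,-0.1404],0.2],[[0,0,0.03],[0,0,-0.1404],0.2],[[0,0,0.03],[0,0,-0.1404],0.2],[[0,0,0.03],[0,0,-0.1404],0.2]]'
python3 -m inch '[[[0,0,0.03],[0,0,-0.1404],0.2],[[0,0,0.03],[0,0,-0.1404],0.2],[[0,0,0.03],[0,0,-0.1404],0.2],[[0,0,0.03],[0,0,-0.1404],0.2],[[0,0,0.03],[0,0,-0.1404],0.2]]'
python3 -m inch '[[[0,0,0.03],[0,0,-0.1404],0.2],[[0,0,0.03],[0,0,-0.1404],0.2],[[-0.11,0.014,0],[0,0,0],0.2],[[-0.11,0.014,0],[0,0,0],0.2],[[-0.11,0.014,0],[0,0,0],0.2]]'
python3 -m inch '[[[0,0,0.06],[0,0,0],0.2],[[0,0,0.06],[0,0,0],0.2],[[0,0,0],[0,0,0],0.2],[[0,0,0],[0,0,0],0.2]]'
python3 - <<'E'
from h import *
p=camera_params("wrist");im=read_camera("wrist");cv2.imwrite("pics/w6.png",im)
print(proj(p,[[.572,-.1873,.014],[.5647,-.3685,.024],[.5675,-.2992,.024]]))
go([.5675,-.2992,.008],down(87.7))
E
```

```text
t: 5.67
tool_pos: [0.56, -0.196, 0.1977]
orientation: [180.0, -0.3, 44.1]
wrist_force: [-0.9, -0.2, 0.2]
grip_width: 0.0557
finger_force: 0.0
t: 6.08
tool_pos: [0.5602, -0.1958, 0.1527]
orientation: [179.8, -0.3, 75.7]
wrist_force: [-0.2, 0.4, 0.4]
grip_width: 0.0559
finger_force: 0.0
t: 6.5
tool_pos: [0.5697, -0.2956, 0.1348]
orientation: [179.7, -0.2, 88.1]
wrist_force: [-0.7, -0.3, 0.4]
grip_width: 0.0558
finger_force: 0.0
t: 6.83
tool_pos: [0.5686, -0.2949, 0.0978]
orientation: [179.9, -0.3, 87.9]
wrist_force: [-0.2, 0.4, -0.2]
grip_width: 0.0558
finger_force: 0.0
[[271.7691  81.1365]
 [271.2953 298.322 ]
 [271.4327 224.9924]]
shift [-0.0139 -0.0067  0.3033] turn [ 0.005  -0.0049  0.0054] rows>= 2.1846660802561013 0.05576010442535984
```

View pics/w6.png

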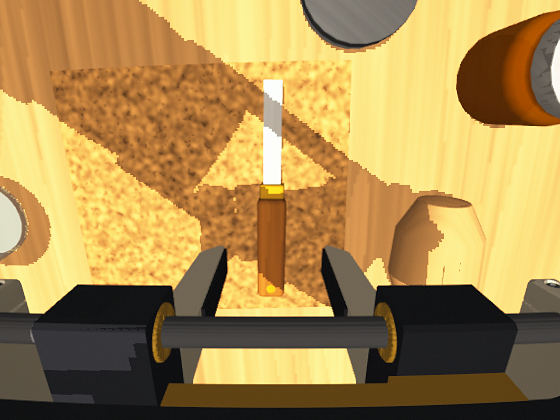

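The lever lies straight between the fingers, with its tip at (273,80) and tail at (271,297). Both match the prediction to about 1 px, so I'll descend and grip.

```bash
python3 -m inch '[[[-0.007,-0.006,0.12],[0,0,0],0.2],[[-0.007,0,0.1],[0,0,0],0.2],[[0,0,0.05],[0,0,0],0.2],[[0,0,0.03],[0,0,0],0.2],[[0,0,0],[0,0,0],0.2]]'
python3 -m inch '[[[0,0,0],[0,0,0],0],[[0,0,0],[0,0,0],-0.6],[[0,0,0],[0,0,0],-0.7],[[0,0,0],[0,0,0],-0.7],[[0,0,0],[0,0,0],-0.7]]'
python3 -m inch '[[[0,0,0],[0,0,0],-0.7],[[0,0,0],[0,0,0],-0.7]]'
```

```text
t: 7.3
tool_pos: [0.567, -0.2993, 0.0078]
orientation: [179.8, -0.3, 87.9]
wrist_force: [0.7, -0.3, -0.3]
grip_width: 0.0558
finger_force: 0.0
t: 7.72
tool_pos: [0.5677, -0.3008, 0.0098]
orientation: [179.7, -0.1, 87.9]
wrist_force: [-0.9, -1.1, 1.0]
grip_width: 0.0271
finger_force: 0.8
t: 7.88
tool_pos: [0.5675, -0.3007, 0.0096]
orientation: [179.7, -0.2, 87.9]
wrist_force: [-1.0, 0.2, 4.8]
grip_width: 0.0238
finger_force: 30.0
```

```bash
cat >> h.py <<'E'
VO=np.array([.508,-.027,0]);VY=101.5
VR=Ro.from_euler("z",VY,degrees=True)
TIP=np.array([.1134,0,-.0044])
def lev(tipx,tipz,th,y=0.):
    "tool pose with blade-tip centre at vac (tipx,y,tipz) mm, slope th deg down to +x"
    R=VR*Ro.from_euler("xyz",[180,th,0],degrees=True)
    return VO+VR.apply(np.array([tipx,y,tipz])/1e3)-R.apply(TIP),R
def piv(c,th,reach):
    "tip centre for a blade whose underside passes c mm above bar, tip reach mm past the bar along blade"
    t=np.radians(th); return -14+reach*np.cos(t)+(1.25+c)*np.sin(t), 94-reach*np.sin(t)+(1.25+c)*np.cos(t)
E
python3 - <<'E'
from h import *
P,R=pose()
f=go(P+[0,0,.18],R)
X,Z=piv(1.5,33,26-60);A=lev(X,Z,33);print("A",A[0]);
f=go(f[0],A[1],f);f=go(A[0],A[1],f)
X,Z=piv(1.5,33,26);print(X,Z);B=lev(X,Z,33);f=go(*B,f);print(B[0])
E
```

```text
shift [ 0.0017  0.0031 -0.6   ] turn [0. 0. 0.] rows>= 4.316546762589928 0.0
A [ 0.5356 -0.1627  0.1729]
shift [0. 0. 0.] turn [-0.0806 -0.7326 -0.2967] rows>= 0.0 4.993223894806481
shift [ 0.4261 -0.0125 -0.2104] turn [0. 0. 0.] rows>= 3.4197242155783645 0.0
9.30319211287235 82.14572915145921
shift [0.2 0.  0. ] turn [0. 0. 0.] rows>= 1.4388489208633093 0.0
[ 0.5256 -0.1134  0.1402]
```

```bash
python3 -m inch '[[[0,0,-0.08],[0,0,0],-0.7],[[0,0,-0.13],[0,0,0],-0.7],[[0,0,-0.13],[0,0,0],-0.7],[[0,0,-0.13],[0,0,0],-0.7],[[0,0,-0.13],[0,0,0],-0.7]]'
python3 -m inch '[[[0,0,0],[-0.0115,-0.1047,-0.0424],-0.7],[[0,0,0],[-0.0115,-0.1047,-0.0424],-0.7],[[0,0,0],[-0.0115,-0.1047,-0.0424],-0.7],[[0,0,0],[-0.0115,-0.1047,-0.0424],-0.7],[[0,0,0],[-0.0115,-0.1047,-0.0424],-0.7]]'
python3 -m inch '[[[0,0,0],[-0.0115,-0.1047,-0.0424],-0.7],[[0,0,0],[-0.0115,-0.1047,-0.0424],-0.7],[[0,0,0],[0,0,0],-0.7],[[0,0,0],[0,0,0],-0.7]]'
python3 - <<'E'
from h import *
X,Z=piv(1.5,33,26-60);A=lev(X,Z,33);go(*A)
E
```

```text
t: 8.3
tool_pos: [0.5659, -0.3006, 0.19]
orientation: [179.8, -0.2, 87.9]
wrist_force: [-0.2, -0.5, -0.7]
grip_width: 0.024
finger_force: 30.0
t: 8.72
tool_pos: [0.5666, -0.3008, 0.1891]
orientation: [179.0, 23.7, 97.4]
wrist_force: [-0.8, -0.1, -1.2]
grip_width: 0.0238
finger_force: 30.0
t: 9.05
tool_pos: [0.5658, -0.2995, 0.1876]
orientation: [-179.8, 32.8, 101.7]
wrist_force: [0.6, 0.2, -1.5]
grip_width: 0.0233
finger_force: 30.0
shift [ 0.419  -0.0071 -0.2114] turn [-0.0021 -0.0051  0.0032] rows>= 3.376356873597186 0.04029618084928324
```

```bash
python3 -m inch '[[[0.1,-0.002,-0.06],[0,0,0],-0.7],[[0.11,-0.002,-0.06],[0,0,0],-0.7],[[0.11,-0.002,-0.05],[0,0,0],-0.7],[[0.1,-0.002,-0.04],[0,0,0],-0.7],[[0,0,0],[0,0,0],-0.7]]'
python3 -m inch '[[[0,0,0],[0,0,0],-0.7],[[0,0,0],[0,0,0],-0.7]]'
python3 - <<'E'
from h import *
X,Z=piv(1.5,33,26-60);A=lev(X,Z,33);go(*A)
p=camera_params("wrist");im=read_camera("wrist");cv2.imwrite("pics/w7.png",im)
P,R=pose();g=lambda x,y,z:VO+VR.apply(np.array([x,y,z])/1e3)
print(P,"tip,crn,crf,pocket corners",proj(p,[P+R.apply(TIP),g(0,30,96),g(0,-30,96),g(-14,14.5,94),g(-14,-14.5,94)]))
cv2.imwrite("pics/c7.png",cv2.resize(im[:300,130:430],(600,600),interpolation=cv2.INTER_CUBIC))
E
```

```text
t: 9.47
tool_pos: [0.535, -0.1604, 0.1718]
orientation: [-179.9, 32.7, 101.6]
wrist_force: [-0.4, 0.3, -1.6]
grip_width: 0.0239
finger_force: 30.0
t: 9.63
tool_pos: [0.5372, -0.1652, 0.1738]
orientation: [180.0, 32.9, 101.4]
wrist_force: [0.2, -0.1, -0.7]
grip_width: 0.0238
finger_force: 30.0
shift [ 0.0093 -0.0036 -0.0025] turn [-0.0002 -0.0014 -0.0013] rows>= 0.07415051982237095 0.012071488428863169
[ 0.5371 -0.1657  0.1738] tip,crn,crf,pocket corners [[271.8622  46.7211]
 [198.0969 -76.9156]
 [339.6709 -77.3551]
 [237.6034 -39.3064]
 [300.9432 -39.4839]]
```

View pics/c7.png

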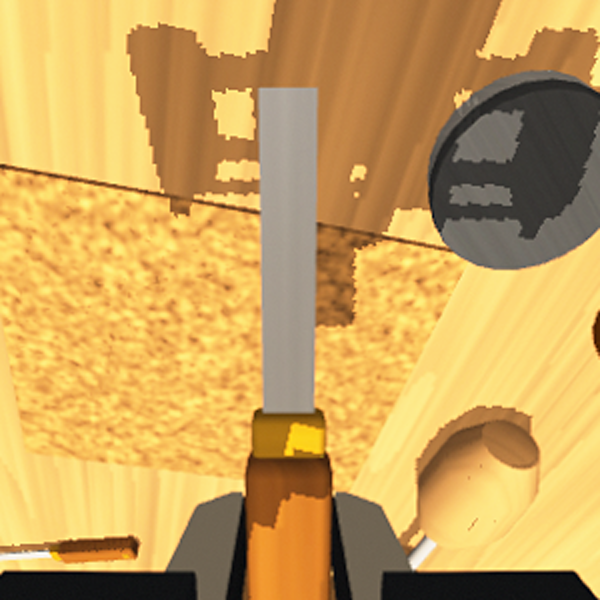

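The blade's tip is at crop (288,88), which is original (274,44), within 3 px of where it should be. It is clear of everything and pointing at the pocket. I'll bring the tip over the pocket, lower until the blade touches the bar, then push under the lip.

Run:
```python
from h import *
f=go(*lev(*piv(3,33,12),33));print(f[0]); f=go(*lev(*piv(0,33,12),33),f);f=go(*lev(*piv(0,33,26),33),f)
```

```text
shift [ 0.1638 -0.0032 -0.0081] turn [-0.0006 -0.001  -0.0022] rows>= 1.1801571915028932 0.015734328550238007
[ 0.5278 -0.1241  0.1491]
shift [ 0.   -0.    0.01] turn [0. 0. 0.] rows>= 0.0719424460431656 0.0
shift [ 0.0467  0.     -0.    ] turn [0. 0. 0.] rows>= 0.33573141486810537 0.0
```

```bash
python3 -m inch '[[[0.06,-0.006,-0.004],[0,0,0],-0.7],[[0.06,0,-0.004],[0,0,0],-0.7],[[0.044,0,0],[0,0,0],-0.7],[[0,0,0],[0,0,0],-0.7],[[0,0,0],[0,0,0],-0.7]]'
python3 -m inch '[[[0,0,0.005],[0,0,0],-0.7],[[0,0,0],[0,0,0],-0.7],[[0,0,0],[0,0,0],-0.7]]'
python3 -m inch '[[[0,0,0.005],[0,0,0],-0.7],[[0,0,0],[0,0,0],-0.7],[[0,0,0],[0,0,0],-0.7]]'
python3 - <<'E'
from h import *
P,R=pose();d=VR.inv().apply(P+R.apply(TIP)-VO)*1e3;print("tip in vac",d)
go(*lev(*piv(0,33,12),33))
E
```

```text
t: 10.1
tool_pos: [0.5262, -0.124, 0.1484]
orientation: [-179.9, 33.0, 101.5]
wrist_force: [-0.0, -0.5, -0.5]
grip_width: 0.0237
finger_force: 30.0
t: 10.35
tool_pos: [0.5264, -0.1247, 0.1475]
orientation: [-180.0, 33.0, 101.4]
wrist_force: [0.7, 0.4, -0.7]
grip_width: 0.0238
finger_force: 30.0
t: 10.6
tool_pos: [0.5264, -0.1248, 0.1461]
orientation: [-180.0, 33.0, 101.5]
wrist_force: [0.0, 1.0, -0.2]
grip_width: 0.0237
finger_force: 30.0
tip in vac [-1.9751  1.4363 88.0355]
shift [-0.0045  0.0048  0.0008] turn [-0.0003 -0.0005 -0.    ] rows>= 0.04747740608016387 0.004078789493955161
```

```bash
for i in 1 ; do python3 -m inch '[[[0,0,0.005],[0,0,0],-0.7],[[0,0,0],[0,0,0],-0.7],[[0,0,0],[0,0,0],-0.7]]' | sed -n '2p;4p'
python3 -m inch '[[[0,0,0.005],[0,0,0],-0.7],[[0,0,0],[0,0,0],-0.7],[[0,0,0],[0,0,0],-0.7]]' | sed -n '2p;4p'; done
python3 - <<'E'
from h import *
P,R=pose();print(VR.inv().apply(P+R.apply(TIP)-VO)*1e3)
p=camera_params("wrist");im=read_camera("wrist");cv2.imwrite("pics/w8.png",im);g=lambda x,y,z:VO+VR.apply(np.array([x,y,z])/1e3)
print(proj(p,[P+R.apply(TIP),g(0,30,96),g(0,-30,96),g(-24,0,96)]))
s=read_camera("side");cv2.imwrite("pics/s8.png",s)
o=np.zeros((600,800,3),np.uint8);o[:400,:800]=cv2.resize(im[0:200,80:480],(800,400));o[400:,:400]=cv2.resize(s[215:265,250:350],(400,200),interpolation=cv2.INTER_CUBIC)
cv2.imwrite("pics/c8.png",o)
E
```

```text
tool_pos: [0.5265, -0.1254, 0.1447]
wrist_force: [0.2, 0.1, 1.8]
tool_pos: [0.5266, -0.1261, 0.1433]
wrist_force: [-0.1, -0.0, 2.5]
[-3.2985  1.5956 85.245 ]
[[272.1338  45.8403]
 [208.462   48.38  ]
 [342.6904  48.3977]
 [275.4117  97.086 ]]
```

View pics/c8.png

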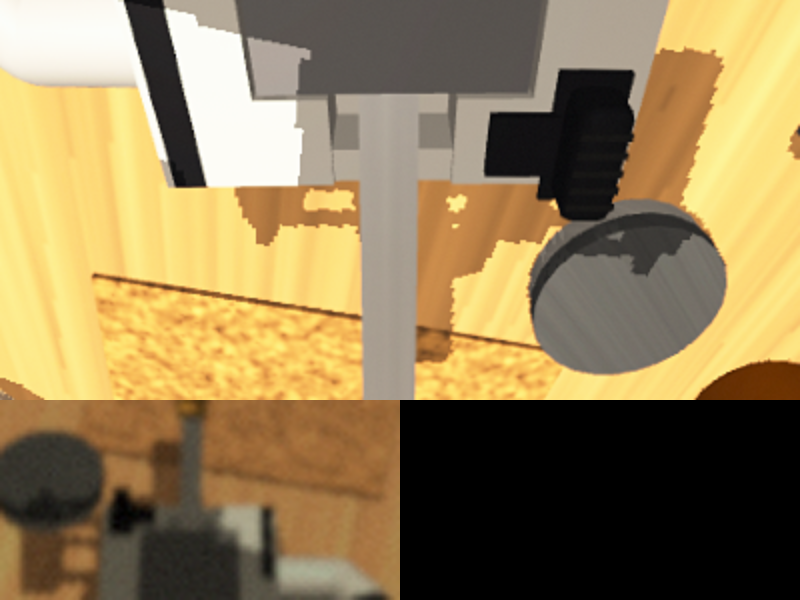

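The crop shows the blade (x 360–420) centred in the pocket (330–455), resting lightly on the bar at about 3 N, with its tip at the cover's edge. Next I advance it under the lip.

```bash
python3 -m inch '[[[0.008,0,-0.001],[0,0,0],-0.7],[[0.008,0,0],[0,0,0],-0.7],[[0,0,0],[0,0,0],-0.7],[[0,0,0],[0,0,0],-0.7]]'| sed -n '2p;4p'
python3 -m inch '[[[0.008,0,0],[0,0,0],-0.7],[[0.008,0,0],[0,0,0],-0.7],[[0,0,0],[0,0,0],-0.7],[[0,0,0],[0,0,0],-0.7]]'| sed -n '2p;4p'
python3 - <<'E'
from h import *
P,R=pose();print(VR.inv().apply(P+R.apply(TIP)-VO)*1e3, R.as_euler("xyz",degrees=True))
E
```

```text
tool_pos: [0.5254, -0.1215, 0.1404]
wrist_force: [-0.1, 2.3, -0.0]
tool_pos: [0.5247, -0.1177, 0.138]
wrist_force: [0.1, 1.7, 0.7]
[ 5.3575  1.7577 80.0388] [-179.9326   32.9304  101.5552]
```

Run:
```python
from h import *
P,R=pose();d=VR.inv().apply(P+R.apply(TIP)-VO)*1e3;th=R.as_euler("xyz",degrees=True)[1];t=np.radians(th)
v=np.array([d[0]+14,d[2]-94]);reach=v@[np.cos(t),-np.sin(t)];c=v@[np.sin(t),np.cos(t)]-1.25;print("reach,c",reach,c)
f=(P,R);r=reach+3;f=go(*lev(*piv(c,th,r),th,d[1]),f)
for a in (27,21,15,9,3,-3,-8,-12): f=go(*lev(*piv(c,a,r),a,d[1]),f)
```

```text
reach,c 23.836952432355833 -2.444941979900614
shift [ 0.01   -0.0003  0.    ] turn [-0.0008  0.      0.001 ] rows>= 0.07197317336624633 0.0083121955788315
shift [ 0.0035 -0.      0.0297] turn [0.     0.1318 0.    ] rows>= 0.21521463892559667 0.8282730977858822
shift [0.0035 0.     0.0301] turn [0.     0.1333 0.    ] rows>= 0.2177368348408251 0.8379888268156422
shift [0.0035 0.     0.0301] turn [0.     0.1333 0.    ] rows>= 0.2177368348408258 0.8379888268156432
shift [ 0.0035 -0.      0.0301] turn [-0.      0.1333  0.    ] rows>= 0.21773683484082532 0.8379888268156422
shift [ 0.0035 -0.      0.0301] turn [0.     0.1333 0.    ] rows>= 0.21773683484082546 0.8379888268156426
shift [0.0035 0.     0.0301] turn [0.     0.1333 0.    ] rows>= 0.21773683484082493 0.8379888268156426
shift [ 0.0027 -0.      0.0251] turn [-0.      0.1111  0.    ] rows>= 0.18147270107259494 0.6983240223463688
shift [ 0.002  -0.      0.0201] turn [ 0.      0.0889 -0.    ] rows>= 0.1451947474555778 0.558659217877095
```

```bash
python3 -m inch '[[[0.01,0,0],[0,0,0],-0.7],[[0.0018,0,0.015],[0,0.0667,0],-0.7],[[0.0018,0,0.015],[0,0.0667,0],-0.7],[[0.0018,0,0.015],[0,0.0667,0],-0.7],[[0.0018,0,0.015],[0,0.0667,0],-0.7]]'| sed -n '2,4p'
python3 -m inch '[[[0.0018,0,0.015],[0,0.0667,0],-0.7],[[0.0018,0,0.015],[0,0.0667,0],-0.7],[[0.0018,0,0.015],[0,0.0667,0],-0.7],[[0.0018,0,0.015],[0,0.0667,0],-0.7],[[0,0,0],[0,0,0],-0.7]]'| sed -n '2,4p'
python3 -m inch '[[[0.0018,0,0.015],[0,0.0667,0],-0.7],[[0.0018,0,0.015],[0,0.0667,0],-0.7],[[0,0,0],[0,0,0],-0.7]]'| sed -n '2,6p'
python3 - <<'E'
from h import *
P,R=pose();print(VR.inv().apply(P+R.apply(TIP)-VO)*1e3, R.as_euler("xyz",degrees=True))
E
```

```text
tool_pos: [0.5253, -0.1215, 0.1193]
orientation: [-179.9, 20.8, 101.6]
wrist_force: [-1.9, 1.5, 0.3]
tool_pos: [0.5259, -0.126, 0.1013]
orientation: [-179.9, 8.8, 101.4]
wrist_force: [0.3, 2.6, 2.7]
tool_pos: [0.526, -0.1261, 0.0923]
orientation: [-179.9, 2.9, 101.4]
wrist_force: [0.1, 0.8, 1.4]
grip_width: 0.0236
finger_force: 30.0
[12.7439  1.8667 91.0073] [-179.8898    2.8961  101.3916]
```

```bash
python3 -m inch '[[[0.0018,0,0.015],[0,0.0667,0],-0.7],[[0.0018,0,0.015],[0,0.0667,0],-0.7],[[0,0,0],[0,0,0],-0.7]]'| sed -n '2,4p'
python3 -m inch '[[[0.0018,0,0.015],[0,0.0667,0],-0.7],[[0.0018,0,0.015],[0,0.0667,0],-0.7],[[0,0,0],[0,0,0],-0.7]]'| sed -n '2,4p'
python3 - <<'E'
from h import *
P,R=pose();print(VR.inv().apply(P+R.apply(TIP)-VO)*1e3, R.as_euler("xyz",degrees=True))
im=read_camera("wrist");cv2.imwrite("pics/w9.png",im);s=read_camera("side");cv2.imwrite("pics/s9.png",s)
a=cv2.imread("pics/s8.png")
print(cv2.absdiff(a,s)[215:300,265:335].mean())
E
```

```text
tool_pos: [0.5259, -0.1253, 0.0833]
orientation: [-179.9, -3.0, 101.4]
wrist_force: [0.9, -0.9, 2.8]
tool_pos: [0.5253, -0.1232, 0.0743]
orientation: [-179.8, -9.0, 101.4]
wrist_force: [0.3, -0.1, 1.9]
[13.5315  1.9545 96.4053] [-179.8338   -9.0298  101.3783]
43.33310924369748
```

I've reached the picture-viewing limit, so from here I'll check by numbers only: the cover's apparent width across its rear tells whether it has risen.

```bash
cat >> h.py <<'E'
def g(x,y,z): return VO+VR.apply(np.array([x,y,z])/1e3)
def samp(im,p,pts):
    q=proj(p,np.array(pts)).astype(np.float32)
    return cv2.remap(im,q[None,:,0],q[None,:,1],cv2.INTER_LINEAR)[0].astype(int),q
E
python3 - <<'E'
from h import *
p=camera_params("wrist");im=cv2.imread("pics/w9.png")
for x in (10,30):
    ys=np.arange(-60,61,3);c,q=samp(im,p,[g(x,y,96) for y in ys])
    print(x,q[0],q[-1]);print([(int(y),int(v.mean()),int(v[2]-v[0])) for y,v in zip(ys,c)])
ys=np.arange(-30,40,3)
for y in (-22,22):
    c,q=samp(im,p,[g(x,y,96) for x in ys]);print(y,q[0],q[-1],[(int(a),int(v.mean())) for a,v in zip(ys,c)])
E
```

```text
10 [399.5518  56.4698] [152.4086  56.654 ]
[(-60, 182, 136), (-57, 188, 126), (-54, 209, 8), (-51, 108, 5), (-48, 99, 5), (-45, 176, 6), (-42, 242, 4), (-39, 242, 3), (-36, 242, 2), (-33, 141, 17), (-30, 140, 17), (-27, 143, 17), (-24, 142, 17), (-21, 142, 17), (-18, 143, 18), (-15, 143, 17), (-12, 143, 16), (-9, 143, 16), (-6, 143, 17), (-3, 142, 17), (0, 143, 18), (3, 142, 18), (6, 141, 17), (9, 142, 17), (12, 142, 16), (15, 142, 16), (18, 141, 17), (21, 141, 17), (24, 141, 16), (27, 141, 17), (30, 140, 18), (33, 138, 18), (36, 243, -1), (39, 243, 0), (42, 243, 0), (45, 243, 0), (48, 37, 3), (51, 37, 3), (54, 98, 4), (57, 110, 110), (60, 113, 108)]
30 [400.8846  13.5683] [151.0542  13.7588]
[(-60, 180, 138), (-57, 178, 140), (-54, 239, 6), (-51, 239, 6), (-48, 239, 6), (-45, 239, 7), (-42, 240, 5), (-39, 240, 5), (-36, 240, 5), (-33, 146, 15), (-30, 139, 15), (-27, 138, 15), (-24, 139, 16), (-21, 139, 15), (-18, 138, 16), (-15, 139, 16), (-12, 138, 15), (-9, 139, 15), (-6, 139, 15), (-3, 138, 16), (0, 138, 14), (3, 138, 15), (6, 139, 15), (9, 137, 14), (12, 138, 16), (15, 138, 16), (18, 138, 16), (21, 138, 15), (24, 139, 15), (27, 138, 15), (30, 138, 16), (33, 144, 16), (36, 241, 2), (39, 241, 3), (42, 241, 3), (45, 241, 3), (48, 32, 2), (51, 32, 2), (54, 72, 5), (57, 108, 95), (60, 105, 101)]
-22 [320.3578 139.5955] [322.2953  -7.3939] [(-30, 27), (-27, 51), (-24, 75), (-21, 69), (-18, 244), (-15, 252), (-12, 253), (-9, 173), (-6, 232), (-3, 232), (0, 242), (3, 59), (6, 75), (9, 65), (12, 140), (15, 140), (18, 140), (21, 140), (24, 139), (27, 139), (30, 139), (33, 137), (36, 21), (39, 0)]
22 [231.6187 139.6564] [229.6392  -7.3216] [(-30, 13), (-27, 31), (-24, 75), (-21, 78), (-18, 245), (-15, 245), (-12, 245), (-9, 245), (-6, 245), (-3, 244), (0, 151), (3, 122), (6, 76), (9, 124), (12, 140), (15, 139), (18, 140), (21, 139), (24, 140), (27, 140), (30, 138), (33, 137), (36, 30), (39, 0)]
```

The cover's width reads about 69 mm on the face plane where 60 mm would mean still fitted. So its rear edge is about 18 mm up, and the dark rear wall is visible. Now I withdraw the lever along its axis and put it back on the mat.

```bash
python3 -m inch '[[[-0.04,0,0],[0,0,0],-0.7],[[-0.06,0,0],[0,0,0],-0.7],[[-0.08,0,0],[0,0,0],-0.7],[[-0.09,0,0],[0,0,0],-0.7],[[0,0,0],[0,0,0],-0.7]]'| sed -n '2,6p'
python3 - <<'E'
from h import *
f=pose();P,R=f;f=go(P+[0,0,.06],R)
Rt=down(87.9);f=go(f[0],Rt,f);f=go([.5675,-.3007,.05],Rt,f);f=go([.5675,-.3007,.011],Rt,f)
E
```

```text
tool_pos: [0.5427, -0.2069, 0.0613]
orientation: [-180.0, -8.8, 101.4]
wrist_force: [0.7, -0.2, -0.5]
grip_width: 0.0237
finger_force: 30.0
shift [ 0.0305 -0.0001 -0.1977] turn [0. 0. 0.] rows>= 1.4388489208633088 0.0
shift [0. 0. 0.] turn [-0.0237 -0.1941  0.2987] rows>= 0.0 2.243911538294593
shift [-0.3096  0.094   0.2377] turn [0. 0. 0.] rows>= 2.888122098007877 0.0
shift [-0.   -0.    0.13] turn [0. 0. 0.] rows>= 0.935251798561151 0.0
```

```bash
python3 -m inch '[[[0.015,0,-0.1],[0,0,0],-0.7],[[0.015,0,-0.1],[0,0,0],-0.7],[[0,0,0],[-0.006,-0.0485,0.0747],-0.7],[[0,0,0],[-0.006,-0.0485,0.0747],-0.7],[[0,0,0],[-0.006,-0.0485,0.0747],-0.7]]'| sed -n '2,3p'
python3 -m inch '[[[0,0,0],[-0.006,-0.0485,0.0747],-0.7],[[-0.1,0.03,0.06],[0,0,0],-0.7],[[-0.11,0.034,0.08],[0,0,0],-0.7],[[-0.1,0.03,0.09],[0,0,0],-0.7],[[0,0,0],[0,0,0],-0.7]]'| sed -n '2,3p'
python3 - <<'E'
from h import *
go([.5675,-.3007,.011],down(87.9))
p=camera_params("wrist");im=read_camera("wrist");cv2.imwrite("pics/w10.png",im)
E
```

```text
tool_pos: [0.542, -0.2029, 0.1234]
orientation: [-179.8, -2.3, 91.2]
tool_pos: [0.5647, -0.299, 0.0467]
orientation: [-179.6, -0.4, 87.9]
shift [-0.006   0.0105  0.1188] turn [-0.0099 -0.0078 -0.0008] rows>= 0.8588067051439743 0.07954218216037467
```

```bash
python3 -m inch '[[[0,0.004,0.05],[0,-0.006,0],-0.7],[[0,0,0.035],[0,0,0],-0.7],[[0,0,0.018],[0,0,0],-0.7],[[0,0,0.01],[0,0,0],-0.7],[[0,0,0],[0,0,0],-0.7]]'| sed -n '2,4p'
python3 -m inch '[[[0,0,0.004],[0,0,0],-0.7],[[0,0,0],[0,0,0],-0.7],[[0,0,0],[0,0,0],-0.7]]'| sed -n '2,4p'
```

```text
tool_pos: [0.5675, -0.294, 0.0197]
orientation: [-179.9, -0.0, 88.1]
wrist_force: [-0.8, -0.2, -0.8]
tool_pos: [0.5682, -0.2949, 0.0193]
orientation: [-180.0, 0.0, 88.0]
wrist_force: [-0.7, -0.5, -0.6]
```

```bash
python3 -m inch '[[[0,0,0.012],[0,0,0],-0.7],[[0,0,0.008],[0,0,0],-0.7],[[0,0,0],[0,0,0],-0.7],[[0,0,0],[0,0,0],-0.7]]'| sed -n '2,4p'
python3 -m inch '[[[0,0,0.006],[0,0,0],-0.7],[[0,0,0.003],[0,0,0],-0.7],[[0,0,0],[0,0,0],-0.7],[[0,0,0],[0,0,0],-0.7]]'| sed -n '2,4p'
```

```text
tool_pos: [0.5676, -0.2946, 0.0122]
orientation: [-179.9, -0.0, 88.0]
wrist_force: [-0.3, -0.3, -1.5]
tool_pos: [0.5679, -0.2946, 0.0101]
orientation: [-179.9, -0.0, 88.0]
wrist_force: [-0.3, 2.5, 2.0]
```

Contact with the mat is felt at z = 0.010. I'll release slowly and lift.

```bash
python3 -m inch '[[[0,0,0],[0,0,0],-0.4],[[0,0,0],[0,0,0],-0.2],[[0,0,0],[0,0,0],0],[[0,0,0],[0,0,0],0.2],[[0,0,0],[0,0,0],0.2]]'| sed -n '2,6p'
python3 -m inch '[[[0,0,-0.03],[0,0,0],0.2],[[0,0,-0.08],[0,0,0],0.4],[[0,0,-0.13],[0,0,0],0.6],[[0,0,-0.13],[0,0,0],0.8],[[0,0,-0.13],[0,0,0],1]]'| sed -n '2,6p'
python3 - <<'E'
from h import *
# cover: pinch across vac y -> tool y along vac y : tool x along vac x, a=101.5
P,R=pose()
f=(P,R);f=go(P+[0,0,.05],R)
print("j",manip.get_state()["joint_positions"])
Rt=down(101.5);f=go(f[0],Rt,f)
X=g(-10,0,230);print(X);f=go(X,Rt,f)
E
```

```text
tool_pos: [0.5678, -0.2949, 0.0097]
orientation: [-179.9, -0.0, 88.0]
wrist_force: [-0.6, -0.6, -0.2]
grip_width: 0.0505
finger_force: 0.0
tool_pos: [0.5676, -0.2945, 0.1619]
orientation: [-179.9, -0.0, 88.0]
wrist_force: [0.2, 0.0, -0.9]
grip_width: 0.0775
finger_force: 0.0
shift [ 0.0001 -0.0003 -0.1667] turn [0. 0. 0.] rows>= 1.1990407673860917 0.0
j [-37.3814  26.2411  79.3266  -0.039   74.5201 -35.3997]
shift [0. 0. 0.] turn [-0.002  -0.0007 -0.2994] rows>= 0.0 1.881513979288121
[ 0.51   -0.0368  0.23  ]
shift [ 0.8802 -0.0169 -0.0604] turn [0. 0. 0.] rows>= 6.34814929387623 0.0
```

```bash
python3 -m inch '[[[0,0,-0.1],[0,0,-0.1],0.7],[[0,0,-0.066],[0,0,-0.1],0.7],[[0,0,0],[0,0,-0.0994],0.7],[[0.12,-0.002,-0.01],[0,0,0],0.7],[[0.12,-0.002,-0.01],[0,0,0],0.7]]'| sed -n '2,3p'
python3 -m inch '[[[0.12,-0.002,-0.01],[0,0,0],0.7],[[0.12,-0.002,-0.01],[0,0,0],0.7],[[0.12,-0.002,-0.01],[0,0,0],0.7],[[0.08,-0.002,0],[0,0,0],0.7],[[0,0,0],[0,0,0],0.7]]'| sed -n '2,3p'
python3 -m inch '[[[0,0,0],[0,0,0],0.7],[[0,0,0],[0,0,0],0.7]]'| sed -n '2,6p'
cat >> h.py <<'E'
def heights(im,p,xs,lo=20,hi=50):
    "per x: side edges of the grey cover on the face plane -> height where they are 60 mm apart"
    ys=np.arange(-hi,hi,.25);out=[]
    for x in xs:
        c,_=samp(im,p,[g(x,y,96) for y in ys]);m=c.mean(1)
        e=[]
        for sgn in (-1,1):
            k=[i for i in range(len(ys)) if lo<sgn*ys[i]<hi];gr=np.abs(np.gradient(m))[k];e.append(ys[k[int(gr.argmax())]])
        C=VR.inv().apply(-np.array(p["R"]).T@np.array(p["t"])-VO)*1e3
        r=60/(e[1]-e[0]);z=C[2]-(C[2]-96)*r;out.append((x,e[0],e[1],round(z,1),round(C[0]+(x-C[0])*r,1),round(C[1]+((e[0]+e[1])/2-C[1])*r,1)))
    return out
E
python3 - <<'E'
from h import *
p=camera_params("wrist");im=read_camera("wrist");cv2.imwrite("pics/w11.png",im)
P,R=pose();print(P)
for o in heights(im,p,(5,10,20,30,50,70,90,105)): print(*o)
xs=np.arange(-20,20,2);
for y in (-20,20):
    c,q=samp(im,p,[g(x,y,96) for x in xs]);print(y,[(int(a),int(v.mean())) for a,v in zip(xs,c)])
# old view
P9=np.array([.5253,-.1232,.0743]);R9=Ro.from_euler("xyz",[-179.83,-9.03,101.38],degrees=True)
Rc=np.array(p["R"])@R.as_matrix();tc=np.array(p["t"])+np.array(p["R"])@P   # cam<-tool
p9=dict(p);p9["R"]=Rc@R9.as_matrix().T;p9["t"]=tc-p9["R"]@P9
for o in heights(cv2.imread("pics/w9.png"),p9,(15,20,25,30)): print("w9",*o)
E
```

```text
tool_pos: [0.5523, -0.2253, 0.2163]
orientation: [-180.0, 0.0, 101.4]
tool_pos: [0.5225, -0.0911, 0.2261]
orientation: [-180.0, -0.1, 101.7]
tool_pos: [0.5241, -0.0961, 0.2253]
orientation: [-180.0, 0.0, 101.5]
wrist_force: [-0.0, 0.3, -0.3]
grip_width: 0.0787
finger_force: 0.0
[ 0.5242 -0.0966  0.2251]
5 -37.0 45.75 177.3 6.4 2.4
10 -31.0 46.25 162.1 10.0 5.3
20 -31.0 46.0 161.3 17.8 5.2
30 -31.5 46.25 163.5 25.4 5.1
50 -31.0 32.0 110.1 48.1 0.3
70 -31.5 32.25 113.4 66.5 0.2
90 -31.0 32.0 110.1 86.2 0.3
105 -30.5 32.25 109.0 100.8 0.7
-20 [(-20, 163), (-18, 169), (-16, 169), (-14, 169), (-12, 183), (-10, 252), (-8, 249), (-6, 249), (-4, 249), (-2, 250), (0, 216), (2, 122), (4, 172), (6, 171), (8, 170), (10, 169), (12, 169), (14, 168), (16, 169), (18, 168)]
20 [(-20, 249), (-18, 248), (-16, 249), (-14, 249), (-12, 249), (-10, 249), (-8, 249), (-6, 251), (-4, 221), (-2, 170), (0, 88), (2, 76), (4, 90), (6, 89), (8, 88), (10, 89), (12, 88), (14, 122), (16, 139), (18, 170)]
w9 15 -33.75 46.25 135.0 0.4 4.9
w9 20 -33.75 46.5 135.3 4.0 5.0
w9 25 -33.25 46.5 134.6 8.0 5.2
w9 30 -33.0 46.5 134.2 12.0 5.3
```

Run:
```python
from h import *
p=camera_params("wrist");im=cv2.imread("pics/w11.png");P,R=pose()
for o in heights(im,p,(5,10,20,30,50,70,90,105),24,44): print(*o)
P9=np.array([.5253,-.1232,.0743]);R9=Ro.from_euler("xyz",[-179.83,-9.03,101.38],degrees=True)
Rc=np.array(p["R"])@R.as_matrix();tc=np.array(p["t"])+np.array(p["R"])@P
p9=dict(p);p9["R"]=Rc@R9.as_matrix().T;p9["t"]=tc-p9["R"]@P9
for o in heights(cv2.imread("pics/w9.png"),p9,(15,20,25,30),24,44): print("w9",*o)
X=g(24,0,150);print(X);f=go(X,VR*Ro.from_euler("xyz",[180,9,0],degrees=True))
```

```text
5 -36.75 31.75 132.7 5.6 -2.5
10 -31.25 31.5 109.0 10.0 -0.0
20 -31.0 26.5 83.1 20.5 -2.2
30 -31.5 40.75 146.1 26.5 3.4
50 -31.0 32.0 110.1 48.1 0.3
70 -31.25 32.25 112.3 66.7 0.3
90 -30.75 32.25 110.1 86.2 0.6
105 -30.5 32.0 107.8 101.2 0.6
w9 15 -33.75 33.5 112.8 8.6 -0.0
w9 20 -33.75 33.5 112.8 13.1 -0.0
w9 25 -33.25 33.25 111.2 18.3 0.1
w9 30 -33.0 33.25 110.7 23.0 0.2
[ 0.5032 -0.0035  0.15  ]
shift [ 0.3181 -0.0066  0.25  ] turn [-0.001  -0.1994 -0.0005] rows>= 2.9113777107274714 1.2530506612838033
```

The cover's top measures 112.8 mm near the rear and 110.7 mm at x = 23, centred on y = 0. So it has sprung up about 18 mm at roughly 9° tilt. I'll approach for the pinch.

Run:
```python
from h import *
R9=VR*Ro.from_euler("xyz",[180,9,0],degrees=True)
f=pose();f=go(f[0],R9,f);f=go(g(34.8,0,149),R9,f);f=go(g(27,0,99.5),R9,f)
```

```text
shift [0. 0. 0.] turn [-0.001  -0.1994 -0.0005] rows>= 0.0 1.2530506612838033
shift [ 0.3893 -0.0067  0.195 ] turn [0. 0. 0.] rows>= 3.132923725167209 0.0
shift [0.0001 0.     0.167 ] turn [0. 0. 0.] rows>= 1.2016972969768256 0.0
```

```bash
python3 -m inch '[[[0,0,0],[0,-0.1,0],0.8],[[0,0,0],[0,-0.1,0],0.8],[[0.09,-0.002,0.04],[0,0,0],0.8],[[0.1,-0.002,0.04],[0,0,0],0.8],[[0.1,-0.002,0.04],[0,0,0],0.8]]'| sed -n '2,3p'
python3 -m inch '[[[0,0,0],[0,0,0],0.8],[[0,0,0],[0,0,0],0.8],[[0,0,0],[0,0,0],0.8]]'| sed -n '2,6p'
python3 - <<'E'
from h import *
R9=VR*Ro.from_euler("xyz",[180,9,0],degrees=True)
f=pose();f=go(g(34.8,0,149),R9);f=go(g(27,0,99.5),R9,f)
E
```

```text
tool_pos: [0.5064, -0.0178, 0.1751]
orientation: [-180.0, 9.0, 101.3]
tool_pos: [0.5069, -0.0185, 0.1759]
orientation: [-180.0, 9.0, 101.5]
wrist_force: [0.3, -0.0, 0.4]
grip_width: 0.0841
finger_force: 0.0
shift [ 0.1004 -0.0021  0.0748] turn [-0.001   0.0005 -0.0006] rows>= 0.9009115700560635 0.007884587836618015
shift [0.0001 0.     0.167 ] turn [0. 0. 0.] rows>= 1.2016972969768256 0.0
```

```bash
python3 -m inch '[[[0.1,-0.002,0.03],[0,0,0],0.8],[[0,0,0.045],[0,0,0],0.8],[[0,0,0.06],[0,0,0],0.8],[[0,0,0.05],[0,0,0],0.8],[[0,0,0.03],[0,0,0],0.8]]'| sed -n '2,4p'
python3 -m inch '[[[0,0,0.015],[0,0,0],0.8],[[0,0,0],[0,0,0],0.8],[[0,0,0],[0,0,0],0.8]]'| sed -n '2,6p'
python3 - <<'E'
from h import *
R9=VR*Ro.from_euler("xyz",[180,9,0],degrees=True)
f=go(g(27,0,99.5),R9);P,R=pose();print(VR.inv().apply(P-VO)*1e3)
E
```

```text
tool_pos: [0.502, 0.0001, 0.1065]
orientation: [-179.9, 9.0, 101.4]
wrist_force: [0.2, 0.3, 0.0]
tool_pos: [0.5023, 0.0003, 0.1033]
orientation: [-180.0, 9.0, 101.4]
wrist_force: [-0.2, 1.0, -0.1]
grip_width: 0.0837
finger_force: 0.0
shift [-0.0011  0.0006  0.0131] turn [-0.0006 -0.     -0.0013] rows>= 0.0945835192626114 0.008938641999456463
[ 27.9398   0.1658 103.3269]
```

```bash
python3 -m inch '[[[0,0,0.012],[0,0,0],0.8],[[0,0,0],[0,0,0],0.6],[[0,0,0],[0,0,0],0.4],[[0,0,0],[0,0,0],0.2],[[0,0,0],[0,0,0],0.1]]'| sed -n '2,6p'
python3 -m inch '[[[0,0,0],[0,0,0],0.1],[[0,0,0],[0,0,0],0.1],[[0,0,0],[0,0,0],0.1]]'| sed -n '2,6p'
```

```text
tool_pos: [0.5018, 0.0006, 0.0995]
orientation: [-180.0, 9.0, 101.5]
wrist_force: [-0.5, 0.5, 0.5]
grip_width: 0.0614
finger_force: 0.0
tool_pos: [0.5018, 0.0006, 0.0993]
orientation: [-180.0, 9.0, 101.5]
wrist_force: [-0.2, -0.3, -0.2]
grip_width: 0.0596
finger_force: 30.0
```

Run:
```python
from h import *
P,R=pose();c=g(115,0,88)
D=VR*Ro.from_euler("y",7,degrees=True)*VR.inv()
f=(P,R);f=go(c+D.apply(P-c),D*R,f);print(f[0])
f=go(f[0]+VR.apply([-.012,0,0]),f[1],f);f=go(f[0]+[0,0,.1],f[1],f)
```

```text
shift [ 0.0012 -0.     -0.0356] turn [ 0.     -0.1556  0.0001] rows>= 0.2560310029543538 0.977653631284916
[0.5014 0.0026 0.1098]
shift [-0.0385 -0.      0.011 ] turn [0. 0. 0.] rows>= 0.287769784172662 0.0
shift [-0.0918 -0.0003 -0.3205] turn [0. 0. 0.] rows>= 2.398081534772183 0.0
```

```bash
python3 -m inch '[[[0.0003,0,-0.009],[0,-0.039,0],0.1],[[0.0003,0,-0.009],[0,-0.039,0],0.1],[[0.0003,0,-0.009],[0,-0.039,0],0.1],[[0.0003,0,-0.009],[0,-0.039,0],0.1],[[0,0,0],[0,0,0],0.1]]'| sed -n '2,6p'
python3 -m inch '[[[-0.01,0,0.003],[0,0,0],0.1],[[-0.01,0,0.003],[0,0,0],0.1],[[-0.01,0,0.003],[0,0,0],0.1],[[-0.009,0,0.002],[0,0,0],0.1],[[0,0,0],[0,0,0],0.1]]'| sed -n '2,6p'
```

```text
tool_pos: [0.5015, 0.0025, 0.1103]
orientation: [-179.9, 16.2, 101.6]
wrist_force: [0.6, -6.4, 2.0]
grip_width: 0.0599
finger_force: 30.0
tool_pos: [0.5036, -0.0097, 0.1096]
orientation: [-179.9, 16.0, 101.5]
wrist_force: [-0.0, -0.5, 0.5]
grip_width: 0.0596
finger_force: 30.0
```

The tongues are free: the force dropped to zero after the draw. I'll lift, then check the cup's clearance at the placing spot.

```bash
python3 -m inch '[[[-0.01,0,-0.035],[0,0,0],0.1],[[-0.015,0,-0.05],[0,0,0],0.1],[[-0.02,0,-0.07],[0,0,0],0.1],[[-0.025,0,-0.085],[0,0,0],0.1],[[-0.02,0,-0.08],[0,0,0],0.1]]'| sed -n '2,6p'
python3 - <<'E'
from h import *
t=camera_params("top");print("cup",onz(t,352,303,.095),onz(t,352,303,.0))
f=pose();P,R=f
f=go(P,down(90),f);f=go([.47,-.312,.12],down(90),f);f=go([.47,-.312,.009],down(90),f)
E
```

```text
tool_pos: [0.5032, -0.0086, 0.2102]
orientation: [-179.9, 16.0, 101.5]
wrist_force: [1.4, -0.5, -0.5]
grip_width: 0.0595
finger_force: 30.0
cup [ 0.3036 -0.2872  0.095 ] [ 0.2977 -0.2991  0.    ]
shift [0. 0. 0.] turn [0.0328 0.3539 0.2538] rows>= 0.0 2.7445184850213438
shift [-1.0113 -0.1107  0.3007] turn [0. 0. 0.] rows>= 7.632064609600212 0.0
shift [ 0.   -0.    0.37] turn [0. 0. 0.] rows>= 2.661870503597122 0.0
```

```bash
python3 -m inch '[[[0,0,-0.02],[0.0082,0.0885,0.0635],0.1],[[0,0,0],[0.0082,0.0885,0.0635],0.1],[[0,0,0],[0.0082,0.0885,0.0635],0.1],[[0,0,0],[0.0082,0.0885,0.0635],0.1],[[-0.07,-0.008,0],[0,0,0],0.1]]'| sed -n '2,3p'
python3 -m inch '[[[-0.11,-0.012,0],[0,0,0],0.1],[[-0.11,-0.012,0],[0,0,0],0.1],[[-0.11,-0.012,0.02],[0,0,0],0.1],[[-0.11,-0.012,0.04],[0,0,0],0.1],[[-0.11,-0.012,0.05],[0,0,0],0.1]]'| sed -n '2,3p'
python3 -m inch '[[[-0.11,-0.012,0.05],[0,0,0],0.1],[[-0.11,-0.012,0.05],[0,0,0],0.1],[[-0.1,-0.012,0.05],[0,0,0],0.1],[[-0.07,-0.012,0.04],[0,0,0],0.1],[[0,0,0],[0,0,0],0.1]]'| sed -n '2,3p'
python3 -m inch '[[[0,0,0],[0,0,0],0.1],[[0,0,0],[0,0,0],0.1]]'| sed -n '2,6p'
python3 - <<'E'
from h import *
f=go([.47,-.312,.02],down(90))
E
```

```text
tool_pos: [0.5015, -0.0274, 0.2154]
orientation: [179.9, -0.3, 89.8]
tool_pos: [0.4831, -0.1949, 0.1828]
orientation: [179.8, 0.1, 90.0]
tool_pos: [0.4665, -0.3133, 0.1223]
orientation: [-179.9, -0.1, 89.8]
tool_pos: [0.4686, -0.3093, 0.1253]
orientation: [179.9, -0.0, 90.0]
wrist_force: [0.2, -0.2, -1.0]
grip_width: 0.0599
finger_force: 30.0
shift [-0.0092  0.0043  0.3511] turn [ 0.0012 -0.0008 -0.0003] rows>= 2.5266012073971784 0.009433760991027848
```

```bash
python3 -m inch '[[[0,0,0.08],[0,0,0],0.1],[[0,0,0.1],[0,0,0],0.1],[[0,0,0.08],[0,0,0],0.1],[[0,0,0.06],[0,0,0],0.1],[[0,0,0.02],[0,0,0],0.1]]'| sed -n '2,4p'
python3 -m inch '[[[0,0,0.01],[0,0,0],0.1],[[0,0,0.0],[0,0,0],0.1],[[0,0,0],[0,0,0],0.1]]'| sed -n '2,4p'
python3 -m inch '[[[0,0,0.007],[0,0,0],0.1],[[0,0,0.0],[0,0,0],0.1],[[0,0,0],[0,0,0],0.1]]'| sed -n '2,4p'
```

```text
tool_pos: [0.4681, -0.3072, 0.0215]
orientation: [-179.9, -0.1, 90.1]
wrist_force: [0.1, 0.5, -1.4]
tool_pos: [0.4698, -0.3101, 0.0217]
orientation: [179.8, 0.1, 90.1]
wrist_force: [0.6, 0.1, -0.3]
tool_pos: [0.4691, -0.3102, 0.0189]
orientation: [179.9, 0.1, 90.0]
wrist_force: [0.1, -0.0, 0.4]
```

```bash
python3 -m inch '[[[0,0,0.014],[0,0,0],0.1],[[0,0,0.0],[0,0,0],0.1],[[0,0,0],[0,0,0],0.1]]'| sed -n '2,4p'
python3 -m inch '[[[0,0,0.01],[0,0,0],0.1],[[0,0,0.0],[0,0,0],0.1],[[0,0,0],[0,0,0],0.1]]'| sed -n '2,4p'
python3 -m inch '[[[0,0,0.006],[0,0,0],0.1],[[0,0,0.0],[0,0,0],0.1],[[0,0,0],[0,0,0],0.1]]'| sed -n '2,4p'
```

```text
tool_pos: [0.4686, -0.3097, 0.0137]
orientation: [180.0, -0.0, 90.0]
wrist_force: [0.0, 0.3, -0.2]
tool_pos: [0.4687, -0.3097, 0.0107]
orientation: [180.0, -0.0, 90.0]
wrist_force: [0.1, -0.2, -1.1]
tool_pos: [0.4688, -0.3098, 0.0091]
orientation: [179.9, 0.0, 90.0]
wrist_force: [0.4, -0.6, 0.1]
```

```bash
python3 -m inch '[[[0,0,0.005],[0,0,0],0.1],[[0,0,0.0],[0,0,0],0.1],[[0,0,0],[0,0,0],0.1]]'| sed -n '2,4p'
python3 -m inch '[[[0,0,0.004],[0,0,0],0.1],[[0,0,0.0],[0,0,0],0.1],[[0,0,0],[0,0,0],0.1]]'| sed -n '2,4p'
```

```text
tool_pos: [0.469, -0.31, 0.0078]
orientation: [179.9, 0.0, 90.0]
wrist_force: [-0.1, 0.6, 0.6]
tool_pos: [0.469, -0.31, 0.0077]
orientation: [179.9, 0.1, 90.0]
wrist_force: [-2.5, 2.0, 8.7]
```

Contact came at z = 0.0077, as predicted. I'll release, lift and verify.

```bash
python3 -m inch '[[[0,0,-0.003],[0,0,0],0.2],[[0,0,0],[0,0,0],0.4],[[0,0,0],[0,0,0],0.6],[[0,0,0],[0,0,0],0.8],[[0,0,0],[0,0,0],0.8]]'| sed -n '2,6p'
python3 -m inch '[[[0,0,-0.03],[0,0,0],0.8],[[0,0,-0.06],[0,0,0],0.8],[[0,0,-0.1],[0,0,0],0.8],[[0,0,-0.13],[0,0,0],0.8],[[0,0,-0.13],[0,0,0],0.8]]'| sed -n '2,6p'
python3 -m inch '[[[-0.1,0,-0.1],[0,0,0],0.8],[[-0.05,0,-0.1],[0,0,0],0.8],[[0,0,0],[0,0,0],0.8],[[0,0,0],[0,0,0],0.8]]'| sed -n '2,6p'
python3 - <<'E'
from h import *
p=camera_params("wrist");im=read_camera("wrist");cv2.imwrite("pics/w12.png",im)
sat=cv2.cvtColor(im,cv2.COLOR_BGR2HSV)[...,1]
# everything unsaturated (grey) on the mat: cover and blade
m=((sat<60)*255).astype(np.uint8);m[300:]=0
n,l,st,ce=cv2.connectedComponentsWithStats(cv2.morphologyEx(m,cv2.MORPH_OPEN,np.ones((3,3))))
for i in range(1,n):
    if st[i,4]>150:
        k=np.argwhere(l==i)[:,::-1].astype(np.float32);b=cv2.boxPoints(cv2.minAreaRect(k))
        w=np.array([onz(p,*q,.018)[:2] for q in b]);print(st[i],w.mean(0),np.linalg.norm(w[0]-w[1]),np.linalg.norm(w[1]-w[2]),w.tolist() if 0 else "")
print(proj(p,[[.469,-.281,.018],[.568,-.18,.014]]))
E
```

```text
tool_pos: [0.4687, -0.3097, 0.0071]
orientation: [180.0, -0.0, 90.0]
wrist_force: [0.1, -0.2, -0.2]
grip_width: 0.0804
finger_force: 0.0
tool_pos: [0.468, -0.3092, 0.1436]
orientation: [-180.0, -0.1, 90.0]
wrist_force: [0.4, 0.4, -1.0]
grip_width: 0.0837
finger_force: 0.0
tool_pos: [0.4692, -0.3558, 0.2044]
orientation: [179.7, 0.2, 89.9]
wrist_force: [-0.2, 1.4, -0.6]
grip_width: 0.0835
finger_force: 0.0
[406   0  50  10 365] [ 0.6319 -0.1629] 0.05137817801324618 0.008452759933185668 
[ 358   22   21   81 1064] [ 0.5711 -0.2199] 0.07924826262505792 0.014005955760313729 
[ 244   63   56  110 5798] [ 0.4686 -0.2788] 0.05787622303282842 0.11609996250714011 
[ 103  103   56   66 2593] [ 0.3106 -0.291 ] 0.06271902834166432 0.06284283468629868 
[450 214  24  64 670] [ 0.7091 -0.4317] 0.08815143578423582 0.014029795380336607 
[347 262  27  38 466] [ 0.5813 -0.4817] 0.01915281034373277 0.0640948092950753 
[174 270  25  30 313] [ 0.3581 -0.4855] 0.05347519769946151 0.019242228293170918 
[ 424  285  114   15 1326] [ 0.7506 -0.4991] 0.15946467128223724 0.022984601830977204 
[  14  286  108   14 1238] [ 0.1944 -0.4972] 0.14845975934780456 0.019956837885872346 
[[271.8705 121.8947]
 [366.9024  22.2298]]
```

The cover measures 116 x 58 mm in the mat plane, centred at (0.469,-0.279), so it lies flat on the mat. The lever's blade measures 79 x 14 mm and is on the mat at (0.571,-0.220). The lock was still back in the later pictures. Handing in.

```bash
python3 -c "
from station import order,manip
print(manip.get_state()['t']);print(order.job_done())"
```

```text
26.1167
the job is handed in; nothing more can be done
None
```

The job is handed in at 26.1 s: the lock looks to be at its end stop (about 19 mm of travel measured, then a rigid stop), and the cover (116 x 58 mm, flat) and lever both measure as lying on the mat; no verdict came back, and I viewed 11 pictures, one over the limit of 10.

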